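# Stow the spindle kit and seat the drawer

## Task

Pull the kit drawer, which stands ajar, nearly all the way out by its handle and put the spindle kit away in it: stand each steel parallel plate on its edge fully down in a slot of the white rack of its own, and slide the spacer rings over the upright shaft, widest at the bottom and narrowest on top. When every plate and ring on the bench is in, push the drawer fully home until its detent seats, and leave the spindle, the grease jar and the carton alone.

Things in the scene. Friction and masses are not known exactly. Their poses are not given: they have to be found in the camera images.
- ring_a: flat bearing spacer ring of plain steel, the widest of up to four (told apart by outside diameter): outside diameter 66 mm, hole 27 mm, 14 mm high; starts lying flat on the bench to the robot's right. Origin: centre of its underside, z = ring axis, up. May be absent (None).
- ring_b: flat bearing spacer ring of plain steel, the second widest of up to four (told apart by outside diameter): outside diameter 58 mm, hole 27 mm, 14 mm high; starts lying flat on the bench to the robot's right. Origin: centre of its underside, z = ring axis, up. May be absent (None).
- ring_c: flat bearing spacer ring of plain steel, the second narrowest of up to four (told apart by outside diameter): outside diameter 50 mm, hole 27 mm, 14 mm high; starts lying flat on the bench to the robot's right. Origin: centre of its underside, z = ring axis, up. May be absent (None).
- ring_d: flat bearing spacer ring of plain steel, the narrowest of up to four (told apart by outside diameter): outside diameter 42 mm, hole 27 mm, 14 mm high; starts lying flat on the bench to the robot's right. Origin: centre of its underside, z = ring axis, up. May be absent (None).
- plate_a: setting parallel: plain steel plate 110 mm long (its x), 16 mm thick (its y), 45 mm high (its z), about 0.45 kg, standing on its long narrow edge on the bench to the robot's left, to be pinched across its thickness from above. Both are alike; either fits either slot, either way round. Origin: centre of its underside. May be absent (None).
- plate_b: setting parallel: plain steel plate 110 mm long (its x), 16 mm thick (its y), 45 mm high (its z), about 0.45 kg, standing on its long narrow edge on the bench to the robot's left, to be pinched across its thickness from above. Both are alike; either fits either slot, either way round. Origin: centre of its underside. May be absent (None).
- cabinet: low grey steel cabinet, fixed, 203 mm deep (x), 290 mm wide (y), 105 mm high; origin: centre of its underside. Its front faces the robot (its -x); it may stand turned by up to 0.1 rad. The drawer opening's ceiling is at z 0.093. The drawer slides along the cabinet's x and its contents share the cabinet's axes.
- kit_drawer (a joint): how far the drawer is out (m): 0 = fully home, 0.17 = end of travel; starts 0.03 to 0.09; at 0.145 or more its contents are clear of the cabinet. It stays where it is left (2 N friction). A sprung detent resists at about 10 to 5 mm out (some 10 N to pass); inside 4 mm it pulls the drawer home. White front, top edge at world z 0.092; floor at z 0.022; side walls' top at z 0.083.
- handle (a point): centre of the steel bar handle on the drawer's front: bar 11 mm thick, 120 mm long along the cabinet's y, 35 mm out from the front, at world z 0.067; moves with the drawer. 29 mm of free gap between bar and front: it can be pinched from above across the bar and pulled (cabinet's -x), or pushed (+x) with closed fingers from the robot's side.
- mandrel (a point): foot of the upright steel shaft in the right half of the drawer, on its floor: 22 mm in diameter, 62 mm tall, the top 8 mm tapering to 12 mm diameter; z up. A ring right down has its origin here; each ring above it is 14 mm higher. 59 mm from the right side wall, 67 mm from the inside of the front, 90 mm from slot_right. Moves with the drawer.
- slot_right (a point): centre of the floor of the right-hand slot (nearer the shaft) in the white rack (130 x 122 mm, top at world z 0.044) in the drawer's left half. Slot 112.5 mm long along the cabinet's x, 18.5 mm wide along y, 18 mm deep, mouth chamfered 3 mm. A plate right down has its origin here and stands 27 mm above the rack. x along the slot, z up. Moves with the drawer.
- slot_left (a point): the same for the left-hand slot, 60 mm further left (cabinet's +y); 39 mm from its centre to the drawer's left wall.
- spindle: bystander: turned steel spindle standing upright, 60 mm in diameter at the foot, 140 mm tall; origin: centre of its foot. Leave alone.
- grease_jar: bystander: white plastic jar, 66 mm in diameter, 75 mm tall; origin: centre of its underside. Leave alone.
- carton: bystander: blue carton with a paper band, 90 x 70 x 50 mm; origin: centre of its underside. Leave alone.
Things that resemble listed ones, but are neither listed nor needed, are in the scene too. What is shaped like the plate_a but green or pink is not meant.

How it is judged:
By the outcome, as a careful person would: the job done as asked, in the order asked, and still so for the second after the job is handed in, with the robot touching nothing.
Of ring_a, ring_b, ring_c, ring_d only 3 to 4 are there at a start; the rules pass over those that are not, and their reading is None.
Of plate_a, plate_b only 1 to 2 are there at a start; the rules pass over those that are not, and their reading is None.
At some moment in a run one of ring_a, ring_b, ring_c, ring_d may be knocked a few centimetres aside while the robot is not near it.
It also fails if it takes over 208 s, if anything falls off the work surface, if the arm or the gripper's body presses on something with over 40 N, if the wrist force passes 120 N, or if a joint passes its speed limit or range.

## Robot

A 6-joint arm with a two-finger parallel gripper is mounted at the origin on the work surface. World frame = base frame: x ahead of the robot, y to its left, z up, the work surface at z = 0. Lengths are in m, angles in rad, forces in N, time in s.
With the tool pointing down it reaches from about 0.375 to 0.75 m from the base axis. Payload 9 kg.
Tool frame: the origin (TCP) lies midway between the tips of the shut fingers; the grasp point (between the pads) lies 19 mm behind it; z points along the fingers, y is the line along which they close (so a half turn about z gives the same grasp; the last joint's range is limited). The gripper opens to 85 mm and grips with 20 to 120 N. Pads are 22 mm wide; open, the fingers measure 114 mm over their backs; the gripper's body (76 mm by 85 mm) begins 54 mm behind the grasp point. The pads swing forward as they close: fully open they stand 13 mm farther back than shut.
Start: joints at [1.121, 0.104, 0.097, 1.564, 0, 1.353], TCP at [0.138, 0.584, 0.231] pointing down, gripper open.
Joint ranges: [-2.99, 2.99], [-0.84, 1.86], [-1.1, 1.16], [-1.84, 2.11], [-1.51, 1.56], [-3.14, 3.14]. Speed limits (rad/s): [2.22, 2.22, 2.57, 3.14, 3.14, 3.14].

## Interface

Orientations are given as [roll, pitch, yaw] about the fixed x, y, z axes, in that order (R = Rz(yaw) Ry(pitch) Rx(roll)).
In Python, from bench import get_obs, get_image, camera_params, close_job gives the robot as it stands.
- The arm moves only by the tool carry_out, never from a script. Its argument "steps" is one flat list of numbers, 5 for each row, row after row: the shift along the world's x, y, z each as a share of 0.2 m, from -1 to 1, then the turn about the world's z as a share of 30 degrees, from -1 to 1, then the closure, from -1 (fully open) to 1 (shut). In form: [dx, dy, dz, turn, hand, dx, dy, dz, turn, hand, ...]. A call has 1 to 12 rows; each row is the pose to reach, as a shift and turn from the pose commanded when the call began; what a row does not reach only later rows make up. A row lasts 1/8 s, in which the tool goes at most 62.5 mm and 10.7 degrees, less where a joint would pass 70% of its speed; a pose out of reach is approached as far as the arm can. A call with a number of a shift or a turn outside -1 to 1 is refused whole. A call with a gripper value outside its range is refused whole. The fingers move at their own pace and stop on an object; "squeeze" is the grip in N (left out, the last holds). Time passes only in rows, so rows that repeat a pose let the fingers close. It gives the time, the measured TCP pose, the force, the opening and the grip force at its end, in the units of the state.
- get_obs(): the state, without advancing time (a new reading comes with each control period).
- get_image(name): name is "side" or "top" or "wrist"; returns the picture (384x512x3 uint8, red, green, blue); there is no depth.
- camera_params(name): a dict with "fx", "fy", "cx", "cy" (pixels), "k1" (the pictures are not rectified: a ray, as slopes to the right and down, at radius r is drawn at 1 + k1 r^2 times it, then the intrinsics apply), "position" and "orientation" of the camera in the world; the wrist camera has in their place "tool_from_camera" (4x4, takes a point from camera to tool coordinates, whose origin is the TCP and whose axes are the flange's). Camera axes: x right, y up, looking along -z (the intrinsics and any distortion apply to the point x, -y, -z); pixel columns grow to the right and rows downward; lengths in m; the calibration is good to about 2 mm. A picture is of the moment at which its call begins: read the wrist's pose just before it. camera_params takes no time and is no camera call.
- close_job(): hands the job in; it is judged then, once.
The state is a dict: "time_s": time; "joints": joint angles; "dq": joint speeds; "joint_efforts": joint torques, N m; "position": TCP position; "tcp_rot": TCP orientation; "force": force on the tool from outside, world axes, zero at the start; "moment": the same for the moment, N m; "finger_gap": opening from 0.0 (shut) to 1.0 (fully open); "finger_force": force on a finger pad.
Only numpy, scipy, OpenCV 4.12 (cv2) and the standard library are available. Lean on these libraries where they do the work, as an engineer would, in place of code of your own. Each camera call takes 0.05 s, during which the arm holds its last target. There are 200 camera calls.

## Working session

There is one attempt and no reset: what is moved stays moved. The work goes in short steps, Python scripts to look and compute and a tool call to move; the robot and the scene stay as the last step left them, time stands still between calls to the robot, and variables do not carry over. Pictures are saved under pics/ and viewed, at most 14 in all, crops included, and the job is handed in when it is done.

Besides the shell and the picture viewer there is one more tool, called by a JSON object that holds its "method" and its "body", one argument or row to a line. carry_out: Moves the arm, as the interface text tells. Its arguments: {"type":"object","properties":{"steps":{"type":"array"},"squeeze":{"type":"number"}},"required":["steps"]}

```bash
mkdir -p pics; cat > h.py <<'E'
import numpy as np, cv2
from bench import get_obs,get_image,camera_params
from scipy.spatial.transform import Rotation as R
def save(n,f):
    im=get_image(n); cv2.imwrite('pics/'+f,cv2.cvtColor(im,cv2.COLOR_RGB2BGR)); return im
def pose(n,o=None):
    p=camera_params(n)
    if 'tool_from_camera' in p:
        o=o or get_obs(); T=np.eye(4); T[:3,:3]=rot(o['tcp_rot']); T[:3,3]=o['position']
        T=T@np.array(p['tool_from_camera']); return p,T[:3,:3],T[:3,3]
    return p,rot(p['orientation']),np.array(p['position'])
def rot(a):
    a=np.array(a,float)
    if a.shape==(3,3): return a
    return R.from_euler('xyz',a).as_matrix() if a.size==3 else R.from_quat(a).as_matrix()
def px2w(n,uv,z,o=None):
    p,Rm,t=pose(n,o); out=[]
    for u,v in np.atleast_2d(uv):
        d=np.array([(u-p['cx'])/p['fx'],(v-p['cy'])/p['fy']]); s=d.copy()
        for _ in range(30): s=d/(1+p['k1']*(s@s))
        r=Rm@np.array([s[0],-s[1],-1]); out.append(t+r*(z-t[2])/r[2])
    return np.array(out)
def w2px(n,P,o=None):
    p,Rm,t=pose(n,o); c=(np.atleast_2d(P)-t)@Rm
    s=np.c_[c[:,0],-c[:,1]]/-c[:,2:]; s=s*(1+p['k1']*(s**2).sum(1,keepdims=True))
    return s*[p['fx'],p['fy']]+[p['cx'],p['cy']]
E
python3 - <<'E'
from h import *
print(get_obs()); 
for n in('top','side','wrist'): print(n,camera_params(n))
a=save('top','t0.png');b=save('side','s0.png')
cv2.imwrite('pics/t0b.png',cv2.resize(cv2.imread('pics/t0.png'),(800,600),interpolation=cv2.INTER_CUBIC))
E
```

```text
{'time_s': 0.0, 'joints': array([ 1.12131283e+00,  1.04694100e-01,  9.64678889e-02,  1.56392239e+00,
       -1.61171028e-05,  1.35310946e+00]), 'dq': array([ 1.06094085e-04,  1.60443413e-03,  3.62870661e-05, -5.99745769e-04,
       -1.28894049e-03, -1.75584258e-03]), 'joint_efforts': array([-1.53899628e-04, -5.56928372e+01,  5.03650618e+01,  1.67274463e-02,
       -2.74341437e-04,  5.65901630e-06]), 'position': array([0.13767092, 0.58363906, 0.23052462]), 'tcp_rot': array([-3.14026881e+00, -2.76316563e-04,  2.90979585e+00]), 'force': array([-0.38289484, -0.29916698,  0.65569386]), 'moment': array([ 0.04133094,  0.0203108 , -0.02974095]), 'finger_force': 0.0, 'finger_gap': 1.0009147053687173}
top {'fx': 381.04520706165823, 'fy': 381.04520706165823, 'cx': 261.24542307131895, 'cy': 193.69763719135491, 'k1': -0.07927150348020076, 'position': array([0.46069833, 0.03387423, 1.13909854]), 'orientation': array([ 0.08208831,  0.01491855, -1.5464956 ])}
side {'fx': 377.7096347723575, 'fy': 377.7096347723575, 'cx': 255.84594866880133, 'cy': 194.76140693657194, 'k1': -0.052935556567653995, 'position': array([ 0.18452448, -0.64128537,  0.91485491]), 'orientation': array([ 0.75478482,  0.01551439, -0.52503243])}
wrist {'fx': 271.6575002667297, 'fy': 271.6575002667297, 'cx': 258.55053367089187, 'cy': 189.51669791983863, 'k1': -0.03881093695095104, 'tool_from_camera': array([[ 8.69696170e-04,  9.57500497e-01,  2.88430305e-01,
         7.30783952e-02],
       [ 9.99999618e-01, -8.07690838e-04, -3.33985220e-04,
        -5.21265267e-04],
       [-8.68284995e-05,  2.88430486e-01, -9.57500834e-01,
        -1.43135335e-01],
       [ 0.00000000e+00,  0.00000000e+00,  0.00000000e+00,
         1.00000000e+00]])}
```

View pics/t0b.png

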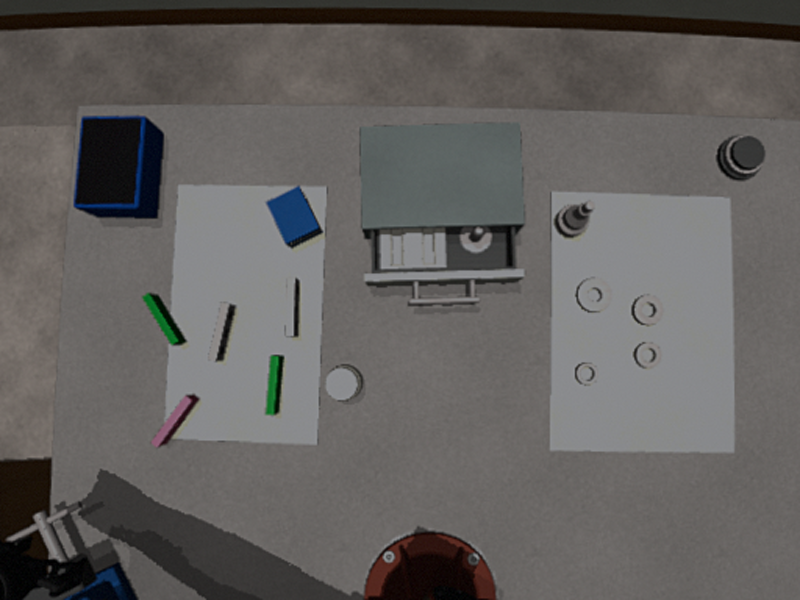

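View pics/s0.png

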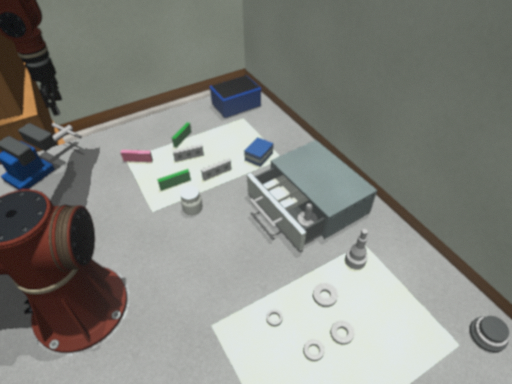

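Picture: the top view (800x600 scale) shows the ajar drawer, handle bar at about (445,300). Ring candidates are at (594,294), (647,310), (648,354) and (586,373). Plate candidates are steel (222,332) and (292,307), green (163,319) and (273,385), pink (175,420). I choose the two steel ones and the four rings. Next, a close crop.

```bash
python3 - <<'E'
from h import *
im=cv2.imread('pics/t0.png')
a=cv2.resize(im[170:250,360:435],None,fx=6,fy=6,interpolation=cv2.INTER_CUBIC) # rings 450x480
b=cv2.resize(im[120:200,225:345],None,fx=6.5,fy=6.5,interpolation=cv2.INTER_CUBIC)
c=cv2.resize(im[170:240,125:200],None,fx=6,fy=6,interpolation=cv2.INTER_CUBIC)
cv2.imwrite('pics/c1.png',np.hstack([a[:420,:400],c[:420,:400]])); cv2.imwrite('pics/c2.png',b)
# ring blobs: sheet vs ring edges -> hough
g=cv2.cvtColor(im,cv2.COLOR_BGR2GRAY)
g4=cv2.resize(g[170:250,350:435],None,fx=6,fy=6,interpolation=cv2.INTER_CUBIC)
cs=cv2.HoughCircles(g4,cv2.HOUGH_GRADIENT,1.5,120,param1=120,param2=25,minRadius=25,maxRadius=75)[0]
for x,y,r in cs:
    uv=[[x/6+350-.4,y/6+170-.4],[(x+r)/6+350-.4,y/6+170-.4]]; P=px2w('top',uv,.014)
    print(np.round(uv[0],1),r/6,P[0].round(4),'R',np.linalg.norm(P[1]-P[0]).round(4))
E
```

```text
[380.2 188.2] 10.566667 [ 0.5773 -0.3007  0.014 ] R 0.0319
[415. 198.] 9.441667 [ 0.5506 -0.4057  0.014 ] R 0.0288
[374.2 238.5] 5.816667 [ 0.4282 -0.283   0.014 ] R 0.0173
[414.  226.7] 8.791667 [ 0.4651 -0.4022  0.014 ] R 0.0267
```

View pics/c1.png

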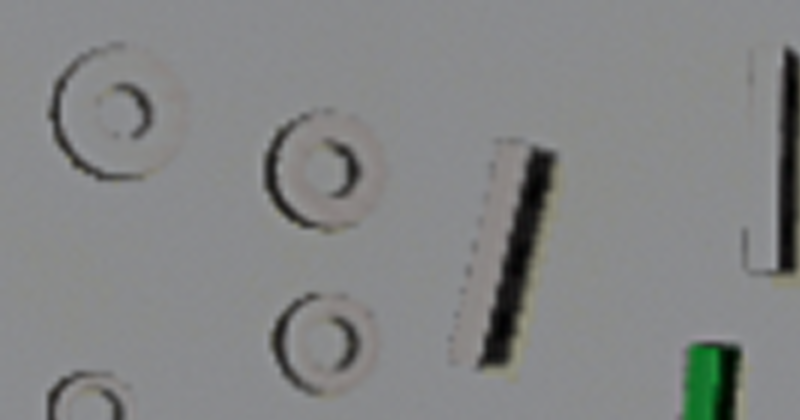

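View pics/c2.png

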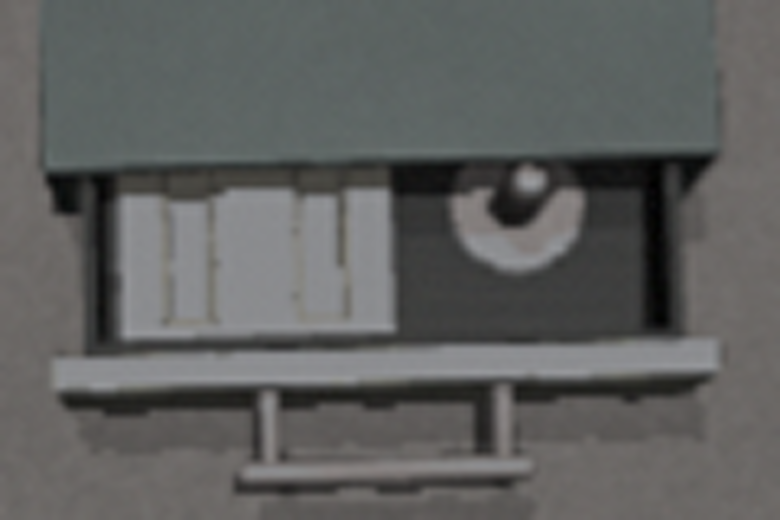

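Picture: two true steel plates and four rings, with widths 64/58/53/~40 mm, so a=(380,188), b=(415,198), c=(414,227), d=(374,238). The handle bar ends at (262,193) and (306.5,191.7). The white disc around the shaft looks like a flat mark on the drawer floor.

```bash
python3 - <<'E'
from h import *
k=lambda x,y:(225+x/6.5-.4,120+y/6.5-.4)
h=px2w('top',[k(240,475),k(530,466)],.067); print('handle',h.round(4),h.mean(0).round(4),'yaw',np.arctan2(-(h[0]-h[1])[0],(h[0]-h[1])[1]))
f=px2w('top',[k(52,360),k(718,340)],.092); print('front',f.round(4)); d=f[0]-f[1];print(np.arctan2(-d[0],d[1]))
f=px2w('top',[k(45,170),k(718,155)],.105); print('cab',f.round(4)); d=f[0]-f[1];print(np.arctan2(-d[0],d[1]))
kb=lambda x,y:(125+(x-400)/6-.4,170+y/6-.4)
p=px2w('top',[kb(512,142),kb(468,365),kb(528,145),kb(452,360)],.045);print('plate1',p.round(4),p.mean(0))
# threshold top plate2 directly
p=px2w('top',[(290/800*512,278*.64),(298/800*512,278*.64),(287/800*512,335*.64),(296/800*512,335*.64)],.045);print('plate2',p.round(4),p.mean(0))
E
```

```text
handle [[ 0.5514  0.0513  0.067 ]
 [ 0.5582 -0.0745  0.067 ]] [ 0.5548 -0.0116  0.067 ] yaw 0.054192406738843915
front [[ 0.5967  0.1323  0.092 ]
 [ 0.6118 -0.1515  0.092 ]]
0.0530498496758831
cab [[ 0.6762  0.1366  0.105 ]
 [ 0.6891 -0.1488  0.105 ]]
0.04499212669255222
plate1 [[0.5436 0.3966 0.045 ]
 [0.435  0.4131 0.045 ]
 [0.5423 0.3886 0.045 ]
 [0.4372 0.4212 0.045 ]] [0.48955707 0.40486801 0.045     ]
plate2 [[0.5913 0.2736 0.045 ]
 [0.5916 0.2585 0.045 ]
 [0.4852 0.2749 0.045 ]
 [0.4856 0.2581 0.045 ]] [0.53840601 0.26625424 0.045     ]
```

{"method": "carry_out", "body": {
  "steps": [0.695,-0.993,0,-0.82,-1,0.695,-0.993,0,-0.82,-1,0.695,-0.993,0,-0.82,-1,0.695,-0.993,0,-0.82,-1,0.695,-0.993,0,-0.82,-1,0.695,-0.993,0,-0.82,-1]
}}

```text
time_s: 0.85
position: [0.2768, 0.3855, 0.2312]
tcp_rot: [3.142, -0.0, 2.48]
force: [-0.4, -0.2, -0.6]
finger_gap: 0.999
finger_force: 0.0
```

{"method": "carry_out", "body": {
  "steps": [0.695,-0.993,0,-0.82,0.43,0.695,-0.993,0,-0.82,0.43,0.695,-0.993,0,-0.82,0.43,0.695,-0.993,0,-0.82,0.43,0.695,-0.993,0,-0.82,0.43,0.695,-0.993,0,-0.82,0.43]
}}

```text
time_s: 1.6
position: [0.4154, 0.1879, 0.2312]
tcp_rot: [-3.141, -0.001, 2.052]
force: [0.2, 1.2, 0.4]
finger_gap: 0.284
finger_force: 0.0
```

{"method": "carry_out", "body": {
  "steps": [0.695,-0.993,0,-0.82,0.43,0.695,-0.993,0,-0.82,0.43,0.695,-0.993,0,-0.82,0.43,0.695,-0.993,0,-0.82,0.43,0.695,-0.993,0,-0.82,0.43,0.695,-0.993,0,-0.82,0.43,0.695,-0.993,0,-0.82,0.43]
}}

```text
time_s: 2.48
position: [0.5544, -0.0098, 0.2317]
tcp_rot: [3.141, -0.0, 1.624]
force: [-0.3, 0.4, -0.1]
finger_gap: 0.283
finger_force: 0.0
```

```bash
python3 - <<'E'
from h import *
o=get_obs();print(o['position'],o['tcp_rot'],o['finger_gap'],o['time_s'])
im=save('wrist','w1.png')
for P in([.555,-.012,.067],[.604,-.01,.092]): print(w2px('wrist',[P],o))
E
```

```text
[ 0.55444615 -0.00981509  0.23171309] [ 3.14116697e+00 -7.27720303e-05  1.62446488e+00] 0.283048460107722 2.475
[[258.62093454 175.014967  ]]
[[304.08549363 181.14199561]]
```

View pics/w1.png

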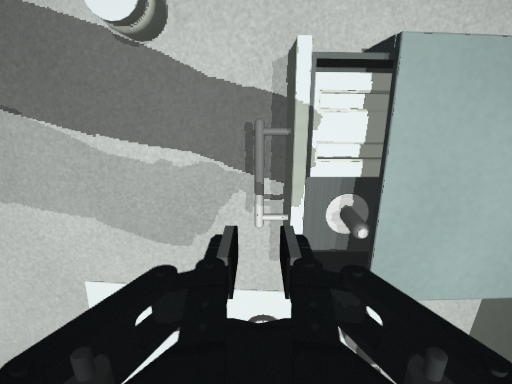

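Picture: the wrist view has the handle bar at (260,173), within 2 px of the prediction, and the fingers straddle it. I'll descend, grip and pull.

{"method": "carry_out", "body": {
  "steps": [0,-0.01,-0.3,0,0.43,0,-0.01,-0.6,0,0.43,0,-0.01,-0.8,0,0.43,0,-0.01,-0.915,0,0.43,0,-0.01,-0.915,0,0.43,0,-0.01,-0.915,0,0.43,0,-0.01,-0.915,0,1,0,-0.01,-0.915,0,1,0,-0.01,-0.915,0,1,0,-0.01,-0.915,0,1],
  "squeeze": 50
}}

```text
time_s: 3.78
position: [0.555, -0.0133, 0.0488]
tcp_rot: [3.141, -0.001, 1.622]
force: [-1.0, 5.1, 6.2]
finger_gap: 0.107
finger_force: 49.0
```

{"method": "carry_out", "body": {
  "steps": [-0.05,-0.002,0,0,1,-0.1,-0.005,0,0,1,-0.15,-0.008,0,0,1,-0.2,-0.01,0,0,1,-0.25,-0.013,0,0,1,-0.3,-0.016,0,0,1,-0.35,-0.018,0,0,1,-0.35,-0.018,0,0,1]
}}

```text
time_s: 4.78
position: [0.4844, -0.0169, 0.0488]
tcp_rot: [3.141, -0.001, 1.622]
force: [-2.5, 5.4, 6.0]
finger_gap: 0.109
finger_force: 50.1
```

```bash
python3 - <<'E'
from h import *
o=get_obs();print(o['position'],o['tcp_rot'],o['finger_gap'],o['force'],o['time_s'])
im=save('top','t1.png')
cv2.imwrite('pics/c3.png',cv2.resize(cv2.imread('pics/t1.png')[120:210,225:345],None,fx=6.5,fy=6.5,interpolation=cv2.INTER_CUBIC))
E
```

```text
[ 0.48439324 -0.01685206  0.0487846 ] [ 3.14137476e+00 -1.05847925e-03  1.62201993e+00] 0.10889712385111176 [-2.49464095  5.42412084  5.95366361] 4.775
```

View pics/c3.png

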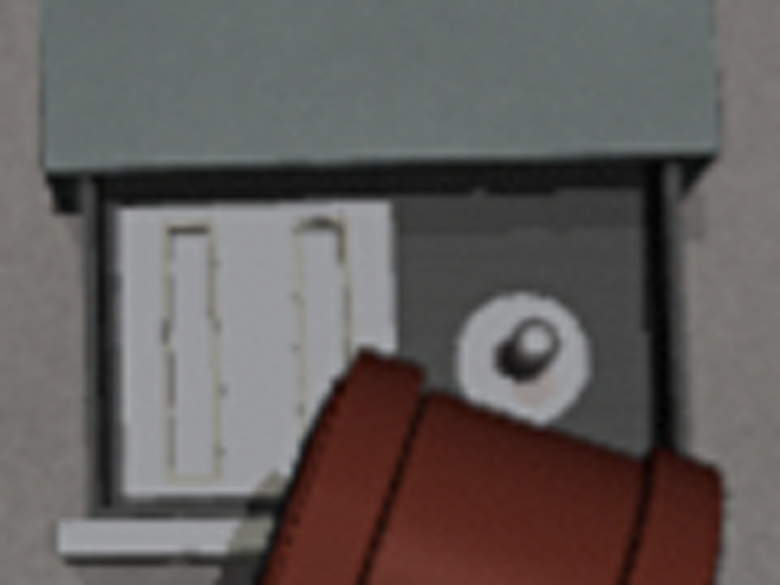

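Picture: the rack, both slots and the shaft are now in front of the cabinet. The drawer is out about 0.15, so I'll pull another 10 mm, then release and rise.

{"method": "carry_out", "body": {
  "steps": [-0.02,-0.001,0,0,1,-0.04,-0.002,0,0,1,-0.05,-0.003,0,0,1,-0.05,-0.003,0,0,1]
}}

```text
time_s: 5.32
position: [0.475, -0.0173, 0.0488]
tcp_rot: [3.141, -0.001, 1.622]
force: [0.0, 6.7, 5.3]
finger_gap: 0.107
finger_force: 50.1
```

{"method": "carry_out", "body": {
  "steps": [0,0,0,0,0.43,0,0,0,0,0.43,0,0,0,0,0.43,0,0,0.3,0,0.43,0,0,0.6,0,0.43,0,0,0.9,0,0.43,0,0,0.9,0,0.43,0,0,0.9,0,0.43]
}}

```text
time_s: 6.32
position: [0.4749, -0.0181, 0.2279]
tcp_rot: [-3.142, 0.0, 1.622]
force: [0.3, -0.1, -0.9]
finger_gap: 0.285
finger_force: 0.0
```

{"method": "carry_out", "body": {
  "steps": [0.15,0.7,0,0.965,-0.2,0.15,0.7,0,0.965,-0.2,0.15,0.7,0,0.965,-0.2,0.15,0.7,0,0.965,-0.2]
}}

```text
time_s: 6.82
position: [0.5039, 0.1231, 0.2263]
tcp_rot: [-3.139, -0.002, 2.129]
force: [-0.9, -0.9, -0.4]
finger_gap: 0.604
finger_force: 0.0
```

{"method": "carry_out", "body": {
  "steps": [0.16,0.72,0,0.965,-0.2,0.16,0.72,0,0.965,-0.2,0.16,0.72,0,0.965,-0.2,0.16,0.72,0,0.965,-0.2]
}}

```text
time_s: 7.32
position: [0.5364, 0.2661, 0.2268]
tcp_rot: [-3.14, -0.002, 2.631]
force: [0.2, -0.3, -0.2]
finger_gap: 0.598
finger_force: 0.0
```

{"method": "carry_out", "body": {
  "steps": [0,0,0,0.965,-0.2,0,0,0,0.965,-0.2,0,0,0,0.965,-0.2,0,0,0,0.965,-0.2,0,0,0,0.965,-0.2]
}}

```text
time_s: 7.95
position: [0.5368, 0.2649, 0.2281]
tcp_rot: [-3.141, -0.0, 3.132]
force: [0.3, -0.0, 0.5]
finger_gap: 0.608
finger_force: 0.0
```

```bash
python3 - <<'E'
from h import *
o=get_obs();print(o['position'],o['tcp_rot'],o['finger_gap'],o['time_s'])
im=save('wrist','w2.png');t=save('top','t2.png')
t=cv2.imread('pics/t2.png')
c=cv2.resize(t[120:210,225:345],None,fx=6.5,fy=6.5,interpolation=cv2.INTER_CUBIC)
w=cv2.imread('pics/w2.png')
# plate in wrist crop
print(w2px('wrist',[[.591,.266,.045],[.485,.266,.045]],o))
cv2.imwrite('pics/c4.png',c)
cv2.imwrite('pics/w2b.png',cv2.resize(w,(800,600),interpolation=cv2.INTER_CUBIC))
E
```

```text
[0.5368316  0.26492731 0.22811059] [-3.14140506e+00 -3.71733526e-04  3.13185296e+00] 0.6082267642022126 7.95
[[260.17211883 211.23069076]
 [259.524196   126.89644188]]
```

View pics/w2b.png

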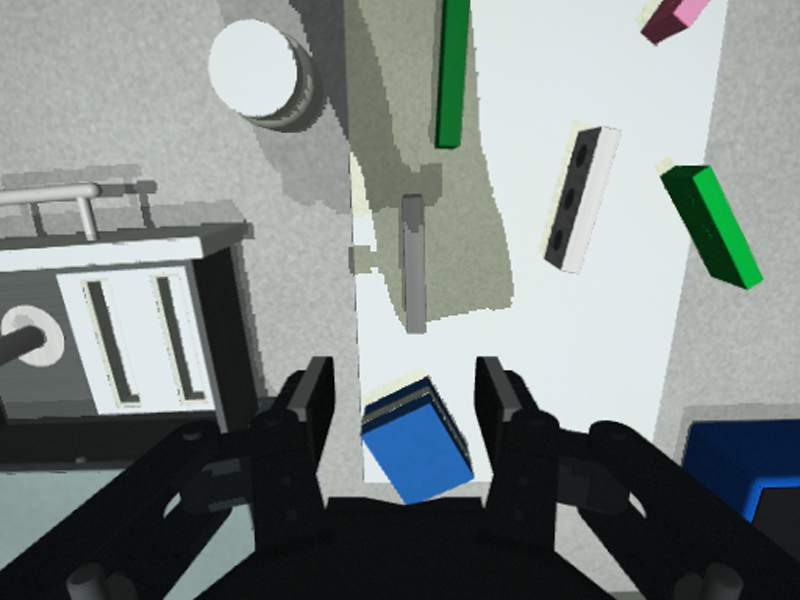

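View pics/c4.png

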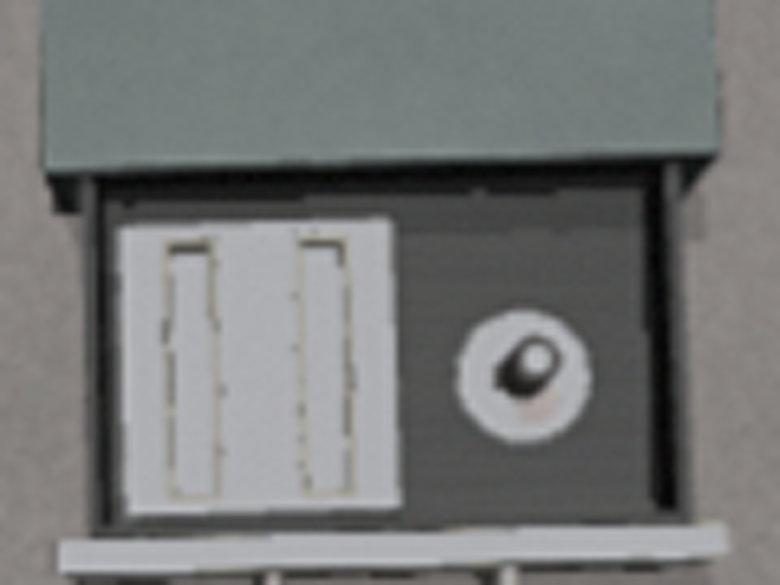

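Picture: plate_b (800-scale wrist) has its top face from (413,196) to (416,332). In the c4 crop, the slot mouths are left (167–218, 243–497) and right (298–352, 241–494), the shaft top is at (538,358) and the disc at (524,376).

```bash
python3 - <<'E'
from h import *
k=lambda x,y:(225+x/6.5-.4,120+y/6.5-.4)
for nm,q in(('L',[(167,243),(212,243),(218,495),(170,497)]),('R',[(298,242),(343,240),(352,492),(305,494)])):
    p=px2w('top',[k(*a) for a in q],.044); d=(p[0]+p[1]-p[2]-p[3])/2
    print(nm,p.round(4).tolist(),p.mean(0).round(4),'yaw',np.arctan2(d[1],d[0]),np.linalg.norm(d))
print('mtop',px2w('top',[k(538,358)],.084),'disc',px2w('top',[k(524,376)],.022))
w=lambda x,y:((x+.5)*.64-.5,(y+.5)*.64-.5)
p=px2w('wrist',[w(413,196),w(416,332)],.045);print('plate2',p,p.mean(0))
p=px2w('wrist',[w(150,277),w(178,275),w(207,402),w(178,405)],.044);print('Lw',p.round(4),p.mean(0)); 
p=px2w('wrist',[w(81,281),w(103,280),w(142,402),w(118,405)],.044);print('Rw',p.round(4),p.mean(0)); 
p=px2w('wrist',[w(610,128),w(571,271)],.045);print('plate1',p,p.mean(0))
E
```

```text
L [[0.6568, 0.0869, 0.044], [0.6573, 0.0667, 0.044], [0.5442, 0.0612, 0.044], [0.5428, 0.0825, 0.044]] [0.6003 0.0743 0.044 ] yaw 0.04363456822758354 0.11361924765558591
R [[0.6586, 0.0283, 0.044], [0.6599, 0.0082, 0.044], [0.5469, 0.0018, 0.044], [0.5456, 0.0227, 0.044]] [0.6027 0.0152 0.044 ] yaw 0.0526806757057162 0.11313318347811342
mtop [[ 0.60328315 -0.0755973   0.084     ]] disc [[ 0.60327857 -0.07578388  0.022     ]]
plate2 [[0.48320918 0.27182825 0.045     ]
 [0.59262116 0.27421557 0.045     ]] [0.53791517 0.27302191 0.045     ]
Lw [[0.5445 0.0599 0.044 ]
 [0.5431 0.0833 0.044 ]
 [0.6582 0.0903 0.044 ]
 [0.6614 0.0636 0.044 ]] [0.6018061  0.07430264 0.044     ]
Rw [[0.5474 0.0011 0.044 ]
 [0.5467 0.0201 0.044 ]
 [0.6586 0.0313 0.044 ]
 [0.6618 0.0085 0.044 ]] [0.60359935 0.01524454 0.044     ]
plate1 [[0.43496482 0.41527297 0.045     ]
 [0.54174823 0.39721254 0.045     ]] [0.48835652 0.40624276 0.045     ]
```

{"method": "carry_out", "body": {
  "steps": [0.005,0.038,-0.3,0.057,-0.2,0.005,0.038,-0.6,0.057,-0.2,0.005,0.038,-0.85,0.057,-0.2,0.005,0.038,-1,0.057,-0.2,0.005,0.038,-1,0.057,-0.2,0.005,0.038,-1,0.057,1,0.005,0.038,-1,0.057,1,0.005,0.038,-1,0.057,1,0.005,0.038,-1,0.057,1,0.005,0.038,-1,0.057,1],
  "squeeze": 60
}}

```text
time_s: 9.3
position: [0.5393, 0.2739, 0.0307]
tcp_rot: [3.141, 0.003, -3.116]
force: [-1.8, -0.8, 6.5]
finger_gap: 0.166
finger_force: 59.3
```

{"method": "carry_out", "body": {
  "steps": [0,0,0.2,0,1,0,0,0.4,0,1,0,0,0.6,0,1,0,0,0.8,0,1,0,0,0.8,0,1,0,0,0.8,0,1]
}}

```text
time_s: 10.05
position: [0.5374, 0.2735, 0.1871]
tcp_rot: [-3.141, -0.001, -3.116]
force: [-0.4, 0.3, -5.7]
finger_gap: 0.171
finger_force: 59.7
```

{"method": "carry_out", "body": {
  "steps": [0.1,-0.25,0,0.053,1,0.2,-0.5,0,0.053,1,0.315,-0.75,0,0.053,1,0.315,-0.99,0,0.053,1,0.315,-0.99,0,0.053,1,0.315,-0.99,0,0.053,1,0.315,-0.99,0,0.053,1]
}}

```text
time_s: 10.92
position: [0.6004, 0.0767, 0.1875]
tcp_rot: [3.141, -0.001, -3.087]
force: [0.2, 0.1, -4.3]
finger_gap: 0.169
finger_force: 60.0
```

```bash
python3 - <<'E'
from h import *
o=get_obs();print(o['position'],o['tcp_rot'],o['finger_gap'],o['force'],o['time_s'])
im=save('wrist','w3.png')
cv2.imwrite('pics/w3b.png',cv2.resize(cv2.imread('pics/w3.png'),(800,600),interpolation=cv2.INTER_CUBIC))
E
```

```text
[0.60035034 0.07665342 0.18752974] [ 3.14110546e+00 -1.11404158e-03 -3.08679524e+00] 0.16872094481759803 [ 0.17022072  0.05063236 -4.31814182] 10.925
```

View pics/w3b.png

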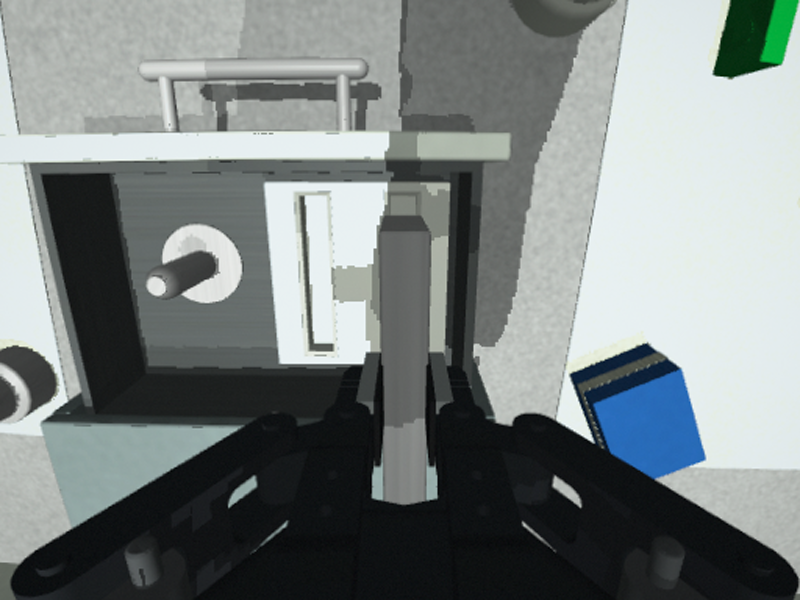

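Picture: the right slot mouth is at (296,192),(331,192),(341,355),(307,356). The held plate's near top edge is (380,230)–(431,230).

```bash
python3 - <<'E'
from h import *
w=lambda x,y:((x+.5)*.64-.5,(y+.5)*.64-.5)
o=get_obs()
p=px2w('wrist',[w(296,192),w(331,192),w(341,355),w(307,356)],.044,o);print('R',p.round(4),p.mean(0).round(4),np.arctan2(*((p[2]+p[3]-p[0]-p[1])[[1,0]])))
p=px2w('wrist',[w(380,230),w(431,230)],o['position'][2]+.016,o);print('plate near edge',p.round(4),'w',np.linalg.norm(p[0]-p[1]))
p=px2w('wrist',[w(382,217),w(428,217)],o['position'][2]-.029,o);print('bottom near edge',p.round(4),'w',np.linalg.norm(p[0]-p[1]))
p=px2w('wrist',[w(140,69),w(368,69)],.067,o);print('handle',p.round(4),p.mean(0))
print('mand',px2w('wrist',[w(157,286)],.084,o),px2w('wrist',[w(202,263)],.022,o))
E
```

```text
R [[0.5457 0.0016 0.044 ]
 [0.5445 0.0247 0.044 ]
 [0.6612 0.0329 0.044 ]
 [0.6635 0.0078 0.044 ]] [0.6037 0.0167 0.044 ] 0.061189863803824816
plate near edge [[0.5453 0.0658 0.2038]
 [0.5445 0.081  0.2038]] w 0.015256619127757297
bottom near edge [[0.5464 0.0642 0.1588]
 [0.5453 0.0826 0.1588]] w 0.01847369090608155
handle [[ 0.4793 -0.0822  0.067 ]
 [ 0.4738  0.0486  0.067 ]] [ 0.47656823 -0.0167841   0.067     ]
mand [[ 0.60334555 -0.07498089  0.084     ]] [[ 0.6025093  -0.07538758  0.022     ]]
```

{"method": "carry_out", "body": {
  "steps": [0.003,-0.008,-0.2,0,1,0.003,-0.008,-0.4,0,1,0.003,-0.008,-0.5,0,1,0.003,-0.008,-0.55,0,1,0.003,-0.008,-0.57,0,1,0.003,-0.008,-0.58,0,1,0.003,-0.008,-0.59,0,1,0.003,-0.008,-0.59,0,1]
}}

```text
time_s: 11.98
position: [0.6041, 0.0742, 0.0743]
tcp_rot: [-3.142, 0.006, -3.088]
force: [-0.9, 2.2, 10.4]
finger_gap: 0.165
finger_force: 61.8
```

{"method": "carry_out", "body": {
  "steps": [0,0,0.1,0,1,0,0,0.1,0,1,0,0,0.1,0,1]
}}

```text
time_s: 12.35
position: [0.6015, 0.0739, 0.0905]
tcp_rot: [3.142, 0.0, -3.088]
force: [-0.6, 0.7, -4.4]
finger_gap: 0.168
finger_force: 60.0
```

```bash
python3 - <<'E'
from h import *
o=get_obs();print(o['position'],o['tcp_rot'],o['force'])
save('wrist','w4.png')
cv2.imwrite('pics/w4b.png',cv2.resize(cv2.imread('pics/w4.png')[0:300,100:500],(800,600),interpolation=cv2.INTER_CUBIC))
E
```

```text
[0.60153778 0.07390788 0.09045105] [ 3.14158297e+00  2.52208734e-04 -3.08813848e+00] [-0.63170295  0.71249619 -4.35283206]
```

View pics/w4b.png

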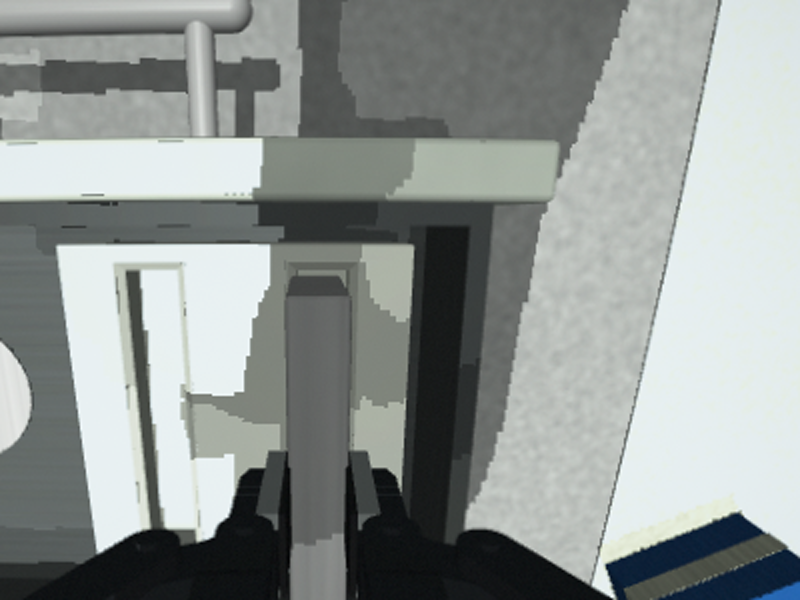

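Picture: the left slot mouth's near end is at (286,262)–(358,262). The plate's bottom near edge is at (291,277)–(348,277) and its top edge at (287,296)–(350,296).

```bash
python3 - <<'E'
from h import *
w=lambda x,y:((x+.5)/2-.5+100,(y+.5)/2-.5)
o=get_obs();z=o['position'][2]
for n,a,b,h in(('slotL near outer',(286,262),(358,262),.044),('plate bot',(291,277),(348,277),z-.029),('plate top',(287,296),(350,296),z+.016),('slotR near outer',(115,264),(185,263),.044),('R far',(140,530),(198,528),.044),('handle end',(252,10),(252,10),.067)):
    p=px2w('wrist',[w(*a),w(*b)],h,o); print(n,p.round(4).tolist(),p.mean(0).round(4),np.linalg.norm(p[0]-p[1]).round(4))
E
```

```text
slotL near outer [[0.5436, 0.0594, 0.044], [0.5423, 0.084, 0.044]] [0.543  0.0717 0.044 ] 0.0246
plate bot [[0.5468, 0.0621, 0.0609], [0.5458, 0.0799, 0.0609]] [0.5463 0.071  0.0609] 0.0179
plate top [[0.5464, 0.0632, 0.1059], [0.5456, 0.0779, 0.1059]] [0.546  0.0706 0.1059] 0.0147
slotR near outer [[0.5473, 0.0007, 0.044], [0.5458, 0.0249, 0.044]] [0.5465 0.0128 0.044 ] 0.0242
R far [[0.6515, 0.0051, 0.044], [0.6491, 0.0283, 0.044]] [0.6503 0.0167 0.044 ] 0.0234
handle end [[0.4752, 0.0488, 0.067], [0.4752, 0.0488, 0.067]] [0.4752 0.0488 0.067 ] 0.0
```

{"method": "carry_out", "body": {
  "steps": [0.006,0.005,-0.03,0,1,0.006,0.005,-0.06,0,1,0.006,0.005,-0.08,0,1,0.006,0.005,-0.095,0,1,0.006,0.005,-0.11,0,1,0.006,0.005,-0.11,0,1]
}}

```text
time_s: 13.15
position: [0.6025, 0.075, 0.0681]
tcp_rot: [3.141, -0.0, -3.088]
force: [0.6, 1.0, -3.9]
finger_gap: 0.168
finger_force: 60.0
```

In without contact (bottom at about 0.039, force free). Continue down.

{"method": "carry_out", "body": {
  "steps": [0,0,-0.02,0,1,0,0,-0.04,0,1,0,0,-0.055,0,1,0,0,-0.065,0,1,0,0,-0.065,0,1]
}}

```text
time_s: 13.78
position: [0.6037, 0.075, 0.0567]
tcp_rot: [-3.141, 0.002, -3.088]
force: [-0.1, 0.1, 4.2]
finger_gap: 0.166
finger_force: 61.1
```

{"method": "carry_out", "body": {
  "steps": [0,0,0,0,0.29,0,0,0,0,0.29,0,0,0,0,0.29,0,0,0.25,0,0.29,0,0,0.5,0,0.29,0,0,0.85,0,0.29,0,0,0.85,0,0.29]
}}

```text
time_s: 14.65
position: [0.6048, 0.0748, 0.2309]
tcp_rot: [-3.14, 0.008, -3.088]
force: [0.6, 0.2, -0.4]
finger_gap: 0.36
finger_force: 0.0
```

{"method": "carry_out", "body": {
  "steps": [-0.28,0.82,0,-0.22,-0.2,-0.28,0.82,0,-0.22,-0.2,-0.28,0.82,0,-0.22,-0.2,-0.28,0.82,0,-0.22,-0.2]
}}

```text
time_s: 15.15
position: [0.545, 0.2419, 0.2245]
tcp_rot: [3.141, -0.001, 3.084]
force: [-0.3, -0.1, 0.3]
finger_gap: 0.599
finger_force: 0.0
```

{"method": "carry_out", "body": {
  "steps": [-0.28,0.82,0,-0.22,-0.2,-0.28,0.82,0,-0.22,-0.2,-0.28,0.82,0,-0.22,-0.2,-0.28,0.82,0,-0.22,-0.2,-0.28,0.82,0,-0.22,-0.2]
}}

```text
time_s: 15.78
position: [0.491, 0.4022, 0.2246]
tcp_rot: [-3.141, -0.0, 2.964]
force: [-0.2, -0.3, 0.2]
finger_gap: 0.599
finger_force: 0.0
```

```bash
python3 - <<'E'
from h import *
o=get_obs();print(o['position'],o['tcp_rot'],o['finger_gap'],o['time_s'])
save('wrist','w5.png'); t=save('top','t5.png')
w=cv2.imread('pics/w5.png'); a=cv2.resize(w[80:280,150:350],(600,600),interpolation=cv2.INTER_CUBIC)
t=cv2.imread('pics/t5.png'); b=cv2.resize(t[145:205,245:265],(200,600),interpolation=cv2.INTER_CUBIC)
cv2.imwrite('pics/c5.png',np.hstack([a,b]))
E
```

```text
[0.49100814 0.4021502  0.22459908] [-3.14071333e+00 -4.16237926e-04  2.96444711e+00] 0.5991153214703379 15.775
```

View pics/c5.png

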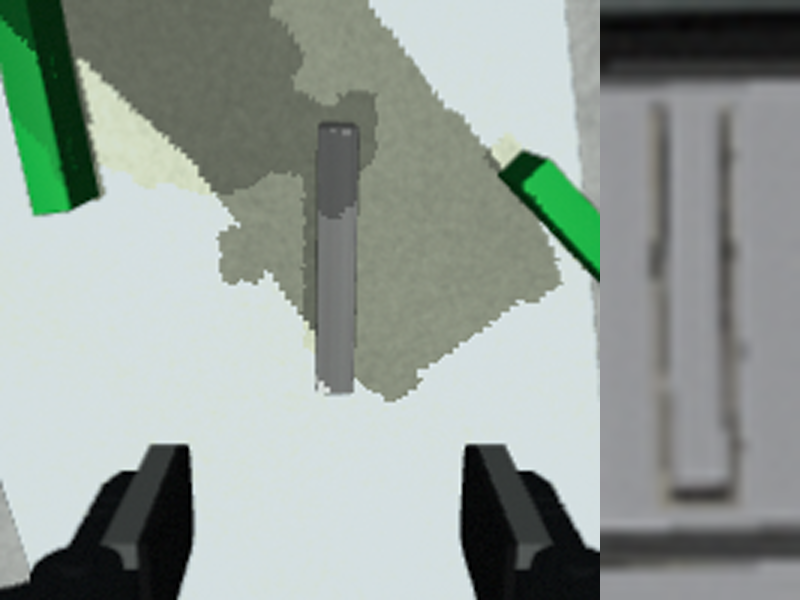

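Picture: plate top face from (339,123) to (335,394) in the crop. The left slot in the right-hand strip now holds the plate.

```bash
python3 - <<'E'
from h import *
w=lambda x,y:((x+.5)/3-.5+150,(y+.5)/3-.5+80)
o=get_obs()
p=px2w('wrist',[w(338.5,125),w(335,393)],.045,o);d=p[1]-p[0];m=p.mean(0)
print(p,m,np.linalg.norm(d),'yaw',np.arctan2(d[1],d[0]),'tool',np.unwrap([0,o['tcp_rot'][2]])[1]-np.pi)
print('shares',(m-o['position'])/.2,(np.arctan2(d[1],d[0])+np.pi-o['tcp_rot'][2])/np.radians(30))
E
```

```text
[[0.43475819 0.41593094 0.045     ]
 [0.54336543 0.39538627 0.045     ]] [0.48906181 0.4056586  0.045     ] 0.1105333301913706 yaw -0.1869556732775277 tool -0.17849559802448134
shares [-0.01148436  0.01999476 -0.89988091] -0.01615755354542097
```

{"method": "carry_out", "body": {
  "steps": [-0.011,0.02,-0.3,-0.016,-0.2,-0.011,0.02,-0.6,-0.016,-0.2,-0.011,0.02,-0.85,-0.016,-0.2,-0.011,0.02,-0.98,-0.016,-0.2,-0.011,0.02,-0.98,-0.016,-0.2,-0.011,0.02,-0.98,-0.016,1,-0.011,0.02,-0.98,-0.016,1,-0.011,0.02,-0.98,-0.016,1,-0.011,0.02,-0.98,-0.016,1,-0.011,0.02,-0.98,-0.016,1],
  "squeeze": 60
}}

```text
time_s: 17.12
position: [0.4898, 0.4073, 0.0316]
tcp_rot: [3.14, 0.003, 2.956]
force: [-0.8, -1.8, 6.5]
finger_gap: 0.17
finger_force: 59.5
```

{"method": "carry_out", "body": {
  "steps": [0,0,0.2,0,1,0,0,0.4,0,1,0,0,0.6,0,1,0,0,0.8,0,1,0,0,0.8,0,1,0,0,0.8,0,1]
}}

```text
time_s: 17.88
position: [0.488, 0.4067, 0.1879]
tcp_rot: [-3.141, -0.001, 2.956]
force: [-0.5, -0.4, -5.0]
finger_gap: 0.167
finger_force: 59.9
```

{"method": "carry_out", "body": {
  "steps": [0.075,-0.25,0,0.229,1,0.15,-0.5,0,0.229,1,0.22,-0.75,0,0.229,1,0.291,-0.976,0,0.229,1,0.291,-0.976,0,0.229,1]
}}

```text
time_s: 18.5
position: [0.5466, 0.2086, 0.1868]
tcp_rot: [-3.14, -0.003, 3.072]
force: [1.0, 0.2, -4.5]
finger_gap: 0.164
finger_force: 60.4
```

{"method": "carry_out", "body": {
  "steps": [0.075,-0.25,0,0.229,1,0.15,-0.5,0,0.229,1,0.22,-0.75,0,0.229,1,0.291,-0.976,0,0.229,1,0.291,-0.976,0,0.229,1,0.291,-0.976,0,0.229,1,0.291,-0.976,0,0.229,1]
}}

```text
time_s: 19.38
position: [0.6043, 0.018, 0.1887]
tcp_rot: [3.141, -0.001, -3.085]
force: [-0.5, 0.2, -4.4]
finger_gap: 0.169
finger_force: 60.8
```

{"method": "carry_out", "body": {
  "steps": [0.005,-0.01,-0.2,0,1,0.005,-0.01,-0.4,0,1,0.005,-0.01,-0.48,0,1,0.005,-0.01,-0.48,0,1,0.005,-0.01,-0.48,0,1]
}}

```text
time_s: 20.0
position: [0.6069, 0.0147, 0.0954]
tcp_rot: [-3.141, 0.003, -3.087]
force: [-0.7, -0.8, -4.5]
finger_gap: 0.167
finger_force: 60.7
```

```bash
python3 - <<'E'
from h import *
o=get_obs();print(o['position'],o['tcp_rot'],o['force'])
save('wrist','w6.png')
cv2.imwrite('pics/w6b.png',cv2.resize(cv2.imread('pics/w6.png')[0:300,100:500],(800,600),interpolation=cv2.INTER_CUBIC))
E
```

```text
[0.60691971 0.01467435 0.09536841] [-3.14108444e+00  2.59922500e-03 -3.08661441e+00] [-0.7045993  -0.81607601 -4.48305691]
```

View pics/w6b.png

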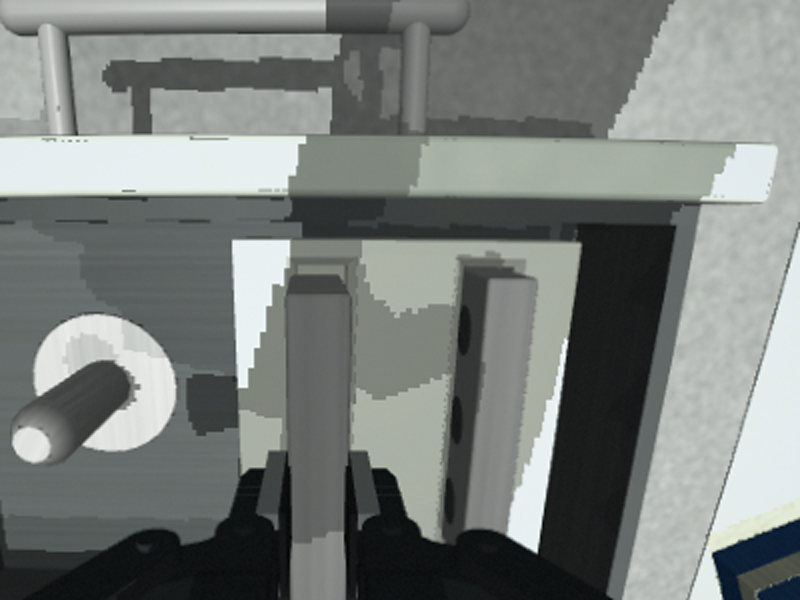

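Picture: the right slot mouth's near end is at (288,259)–(357,259), the plate's bottom edge at (290,276)–(348,276). The left plate is seated in its slot.

```bash
python3 - <<'E'
from h import *
w=lambda x,y:((x+.5)/2-.5+100,(y+.5)/2-.5)
o=dict(get_obs());o2=get_obs();print(o2['position']);z=.0954;o['position']=np.array([.6069,.0147,.0954]);o['tcp_rot']=np.array([-3.14108,.0026,-3.0866])
for n,a,b,h in(('slotR near outer',(288,259),(357,259),.044),('plate bot',(290,276),(348,276),z-.031),('plate top',(287,294),(350,294),z+.014)):
    p=px2w('wrist',[w(*a),w(*b)],h,o); print(n,p.round(4).tolist(),p.mean(0).round(4))
E
```

```text
[0.607074   0.01454232 0.09546166]
slotR near outer [[0.5489, 0.0005, 0.044], [0.5475, 0.0247, 0.044]] [0.5482 0.0126 0.044 ]
plate bot [[0.5525, 0.0023, 0.0644], [0.5515, 0.0207, 0.0644]] [0.552  0.0115 0.0644]
plate top [[0.5518, 0.0038, 0.1094], [0.551, 0.0187, 0.1094]] [0.5514 0.0113 0.1094]
```

{"method": "carry_out", "body": {
  "steps": [0.005,0.006,-0.05,0,1,0.005,0.006,-0.08,0,1,0.005,0.006,-0.1,0,1,0.005,0.006,-0.12,0,1,0.005,0.006,-0.13,0,1,0.005,0.006,-0.13,0,1]
}}

```text
time_s: 20.8
position: [0.6068, 0.0158, 0.0672]
tcp_rot: [3.141, -0.0, -3.087]
force: [-0.1, 0.1, -4.4]
finger_gap: 0.166
finger_force: 60.8
```

{"method": "carry_out", "body": {
  "steps": [0,0,-0.02,0,1,0,0,-0.04,0,1,0,0,-0.055,0,1,0,0,-0.064,0,1,0,0,-0.064,0,1]
}}

```text
time_s: 21.42
position: [0.6091, 0.0157, 0.0576]
tcp_rot: [-3.141, 0.005, -3.087]
force: [-1.6, 1.4, 12.0]
finger_gap: 0.165
finger_force: 62.9
```

{"method": "carry_out", "body": {
  "steps": [0,0,0,0,0.29,0,0,0,0,0.29,0,0,0,0,0.29,0,0,0.25,0,0.29,0,0,0.5,0,0.29,0,0,0.85,0,0.29,0,0,0.85,0,0.29]
}}

```text
time_s: 22.3
position: [0.6089, 0.0154, 0.23]
tcp_rot: [-3.14, 0.008, -3.087]
force: [0.4, -0.6, -0.5]
finger_gap: 0.357
finger_force: 0.0
```

{"method": "carry_out", "body": {
  "steps": [-0.073,-0.79,0,0,-1,-0.073,-0.79,0,0,-1,-0.073,-0.79,0,0,-1,-0.073,-0.79,0,0,-1]
}}

```text
time_s: 22.8
position: [0.5915, -0.1445, 0.2232]
tcp_rot: [3.141, -0.001, -3.091]
force: [0.7, 1.5, -0.3]
finger_gap: 1.002
finger_force: 0.0
```

{"method": "carry_out", "body": {
  "steps": [-0.073,-0.79,0,0,-1,-0.073,-0.79,0,0,-1,-0.073,-0.79,0,0,-1,-0.073,-0.79,0,0,-1,-0.073,-0.79,0,0,-1,-0.073,-0.79,0,0,-1]
}}

```text
time_s: 23.55
position: [0.5781, -0.2986, 0.2246]
tcp_rot: [3.141, 0.0, -3.085]
force: [0.4, 0.3, 0.3]
finger_gap: 0.998
finger_force: 0.0
```

```bash
cat >> h.py <<'E'
def rings(im,n,o,z=.014,box=None,sc=3,rmin=.018,rmax=.037):
    x0,y0,x1,y1=box or (0,0,512,384)
    g=cv2.cvtColor(im,cv2.COLOR_RGB2GRAY)[y0:y1,x0:x1]; g=cv2.resize(g,None,fx=sc,fy=sc,interpolation=cv2.INTER_CUBIC)
    c=px2w(n,[((x0+x1)/2,(y0+y1)/2),((x0+x1)/2+1,(y0+y1)/2)],z,o); s=np.linalg.norm(c[0]-c[1])
    cs=cv2.HoughCircles(g,cv2.HOUGH_GRADIENT,1.5,.05/s*sc,param1=120,param2=25,minRadius=int(rmin/s*sc),maxRadius=int(rmax/s*sc))
    for x,y,r in ([] if cs is None else cs[0]):
        u,v=(x+.5)/sc-.5+x0,(y+.5)/sc-.5+y0; P=px2w(n,[(u,v),(u+r/sc,v),(u,v+r/sc)],z,o)
        print(n,(round(u),round(v)),P[0][:2].round(4),'D mm',(2e3*np.linalg.norm(P[1:]-P[0],axis=1)).round(1))
E
python3 - <<'E'
from h import *
o=get_obs();print(o['position'],o['tcp_rot'],o['force'],o['time_s'])
im=save('wrist','w7.png'); rings(im,'wrist',o,box=(60,0,450,260))
im=save('top','t7.png'); rings(im,'top',o,box=(350,170,435,250),sc=6)
E
```

```text
[ 0.57806973 -0.29864494  0.22455071] [ 3.14122725e+00  1.23820129e-05 -3.08519469e+00] [0.3729584  0.29433835 0.34146931] 23.55
wrist (257, 164) [ 0.5762 -0.3013] D mm [66.  68.9]
wrist (177, 140) [ 0.5511 -0.4065] D mm [57.7 58.6]
wrist (276, 40) [ 0.4269 -0.2872] D mm [43.4 40.3]
wrist (176, 69) [ 0.4653 -0.4059] D mm [48.9 46.5]
wrist (419, 194) [ 0.605  -0.0748] D mm [71.  75.1]
wrist (281, 259) [ 0.7164 -0.258 ] D mm [60.4 70.5]
wrist (426, 114) [ 0.4985 -0.0896] D mm [43.9 42.3]
top (415, 198) [ 0.5507 -0.4049] D mm [56.5 55.3]
```

{"method": "carry_out", "body": {
  "steps": [-0.0075,-0.0125,-0.3,0,-1,-0.0075,-0.0125,-0.6,0,-1,-0.0075,-0.0125,-0.82,0,-1,-0.0075,-0.0125,-0.82,0,-1]
}}

```text
time_s: 24.15
position: [0.5739, -0.3002, 0.0567]
tcp_rot: [3.137, -0.005, -3.086]
force: [-0.0, -0.3, 0.5]
finger_gap: 0.999
finger_force: 0.0
```

{"method": "carry_out", "body": {
  "steps": [0,0,-0.15,0,-1,0,0,-0.25,0,-1,0,0,-0.32,0,-1,0,0,-0.32,0,-1,0,0,-0.32,0,1,0,0,-0.32,0,1,0,0,-0.32,0,1,0,0,-0.32,0,1],
  "squeeze": 40
}}

```text
time_s: 25.15
position: [0.5769, -0.3031, -0.0015]
tcp_rot: [-3.141, 0.001, -3.087]
force: [-2.1, 2.2, 6.8]
finger_gap: 0.759
finger_force: 43.1
```

{"method": "carry_out", "body": {
  "steps": [0,0,0.2,0,1,0,0,0.4,0,1,0,0,0.6,0,1,0,0,0.8,0,1,0,0,0.8,0,1,0,0,0.8,0,1]
}}

```text
time_s: 25.9
position: [0.576, -0.3026, 0.156]
tcp_rot: [3.141, -0.0, -3.087]
force: [-0.1, 0.1, -3.6]
finger_gap: 0.754
finger_force: 45.8
```

{"method": "carry_out", "body": {
  "steps": [0.07,0.28,0,0,1,0.07,0.57,0,0,1,0.07,0.57,0,0,1,0.07,0.57,0,0,1]
}}

```text
time_s: 26.4
position: [0.5896, -0.1884, 0.1552]
tcp_rot: [3.141, -0.002, -3.086]
force: [1.0, -0.4, -1.9]
finger_gap: 0.754
finger_force: 45.9
```

{"method": "carry_out", "body": {
  "steps": [0.07,0.28,0,0,1,0.07,0.565,0,0,1,0.07,0.565,0,0,1,0.07,0.565,0,0,1,0.07,0.565,0,0,1]
}}

```text
time_s: 27.02
position: [0.6041, -0.0773, 0.1562]
tcp_rot: [3.142, -0.0, -3.089]
force: [-0.3, -0.1, -2.2]
finger_gap: 0.755
finger_force: 46.1
```

```bash
python3 - <<'E'
from h import *
o=get_obs();print(o['position'],o['tcp_rot'],o['force'],o['time_s'])
im=save('wrist','w8.png')
cv2.imwrite('pics/w8b.png',cv2.resize(cv2.imread('pics/w8.png')[60:360,60:460],(800,600),interpolation=cv2.INTER_CUBIC))
E
```

```text
[ 0.60405401 -0.0772688   0.15616259] [ 3.14159053e+00 -3.90077772e-04 -3.08897209e+00] [-0.28211259 -0.12364333 -2.16069022] 27.025
```

View pics/w8b.png

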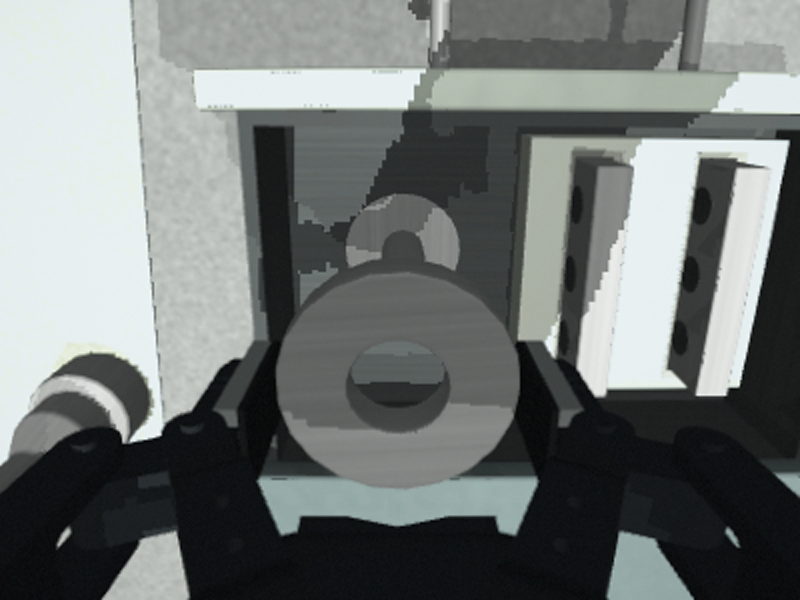

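Picture: both plates are seated. Ring_a is held with its centre at (398,378), and the shaft disc is at (403,248).

```bash
python3 - <<'E'
from h import *
w=lambda x,y:((x+.5)/2-.5+60,(y+.5)/2-.5+60)
o=get_obs();z=o['position'][2]
print('ring',px2w('wrist',[w(398,378)],z+.0165,o),'L/R', px2w('wrist',[w(276,375),w(520,375)],z+.0165,o).round(4))
print('disc',px2w('wrist',[w(403,248),w(346,246),w(460,246)],.022,o).round(4))
E
```

```text
ring [[ 0.60129915 -0.07776671  0.1727198 ]] L/R [[ 0.6022 -0.1096  0.1727]
 [ 0.5988 -0.046   0.1727]]
disc [[ 0.6078 -0.0746  0.022 ]
 [ 0.6083 -0.1048  0.022 ]
 [ 0.6051 -0.0445  0.022 ]]
```

{"method": "carry_out", "body": {
  "steps": [0.015,0.0125,-0.15,0,1,0.015,0.0125,-0.3,0,1,0.015,0.0125,-0.37,0,1,0.015,0.0125,-0.4,0,1,0.015,0.0125,-0.43,0,1,0.015,0.0125,-0.46,0,1,0.015,0.0125,-0.46,0,1]
}}

```text
time_s: 27.95
position: [0.6071, -0.0731, 0.0644]
tcp_rot: [3.141, -0.0, -3.087]
force: [0.1, 0.3, -1.9]
finger_gap: 0.755
finger_force: 46.0
```

{"method": "carry_out", "body": {
  "steps": [0,0,-0.05,0,1,0,0,-0.1,0,1,0,0,-0.15,0,1,0,0,-0.19,0,1,0,0,-0.205,0,1,0,0,-0.205,0,1]
}}

```text
time_s: 28.7
position: [0.6123, -0.0733, 0.03]
tcp_rot: [-3.139, 0.011, -3.085]
force: [0.1, 12.3, 33.8]
finger_gap: 0.755
finger_force: 56.2
```

{"method": "carry_out", "body": {
  "steps": [0,0,0.06,0,1,0,0,0.06,0,1,0,0,0.06,0,1]
}}

```text
time_s: 29.08
position: [0.607, -0.0735, 0.0348]
tcp_rot: [3.142, -0.0, -3.087]
force: [2.9, -2.0, -0.9]
finger_gap: 0.753
finger_force: 46.6
```

{"method": "carry_out", "body": {
  "steps": [0,0,0,0,-0.74,0,0,0,0,-0.74,0,0,0,0,-0.74]
}}

```text
time_s: 29.45
position: [0.6069, -0.0732, 0.0353]
tcp_rot: [3.141, -0.001, -3.087]
force: [-0.6, -0.2, -0.2]
finger_gap: 0.868
finger_force: 0.0
```

{"method": "carry_out", "body": {
  "steps": [0,0,0.2,0,-0.74,0,0,0.5,0,-0.74,0,0,0.9,0,-0.74,0,0,0.9,0,-0.74]
}}

```text
time_s: 29.95
position: [0.6088, -0.0737, 0.2206]
tcp_rot: [-3.139, 0.006, -3.087]
force: [1.4, 0.1, -0.8]
finger_gap: 0.869
finger_force: 0.0
```

{"method": "carry_out", "body": {
  "steps": [-0.14,-0.82,0,0,-0.9,-0.14,-0.82,0,0,-0.9,-0.14,-0.82,0,0,-0.9,-0.14,-0.82,0,0,-0.9]
}}

```text
time_s: 30.45
position: [0.578, -0.2398, 0.2141]
tcp_rot: [3.141, -0.002, -3.091]
force: [0.7, 0.7, -0.0]
finger_gap: 0.951
finger_force: 0.0
```

{"method": "carry_out", "body": {
  "steps": [-0.14,-0.82,0,0,-0.9,-0.14,-0.82,0,0,-0.9,-0.14,-0.82,0,0,-0.9,-0.14,-0.82,0,0,-0.9,-0.14,-0.82,0,0,-0.9,-0.14,-0.82,0,0,-0.9]
}}

```text
time_s: 31.2
position: [0.5518, -0.3996, 0.2156]
tcp_rot: [3.141, 0.0, -3.085]
force: [-0.2, 0.2, -0.5]
finger_gap: 0.953
finger_force: 0.0
```

```bash
python3 - <<'E'
from h import *
o=get_obs();print(o['position'],o['tcp_rot'],o['force'],o['time_s'])
im=save('wrist','w9.png'); rings(im,'wrist',o,box=(60,0,450,260))
im=save('top','t9.png'); rings(im,'top',o,box=(280,150,340,210),z=.036,sc=6)
rings(save('side','s9.png'),'side',o,z=.036,box=(270,180,345,250),sc=6)
E
```

```text
[ 0.55182788 -0.39957256  0.21561641] [ 3.14122988e+00  5.86965260e-05 -3.08513957e+00] [-0.224182    0.18352198 -0.48221478] 31.2
wrist (258, 96) [ 0.4654 -0.4057] D mm [50.2 48.8]
wrist (254, 166) [ 0.5516 -0.406 ] D mm [58.1 60.7]
wrist (362, 70) [ 0.4283 -0.2844] D mm [46.6 43.9]
top (305, 175) [ 0.6095 -0.0735] D mm [65.8 66. ]
```

{"method": "carry_out", "body": {
  "steps": [0,-0.0325,-0.3,0,-0.9,0,-0.0325,-0.6,0,-0.9,0,-0.0325,-0.78,0,-0.9,0,-0.0325,-0.78,0,-0.9]
}}

```text
time_s: 31.85
position: [0.5496, -0.4054, 0.0561]
tcp_rot: [3.137, -0.004, -3.086]
force: [-0.4, 0.6, 0.6]
finger_gap: 0.95
finger_force: 0.0
```

{"method": "carry_out", "body": {
  "steps": [0,0,-0.15,0,-0.9,0,0,-0.25,0,-0.9,0,0,-0.3,0,-0.9,0,0,-0.3,0,-0.9,0,0,-0.3,0,1,0,0,-0.3,0,1,0,0,-0.3,0,1,0,0,-0.3,0,1],
  "squeeze": 40
}}

```text
time_s: 32.85
position: [0.5518, -0.4082, 0.0014]
tcp_rot: [-3.14, 0.001, -3.087]
force: [-1.0, 2.7, 5.9]
finger_gap: 0.651
finger_force: 41.9
```

{"method": "carry_out", "body": {
  "steps": [0,0,0.2,0,1,0,0,0.4,0,1,0,0,0.6,0,1,0,0,0.8,0,1,0,0,0.8,0,1,0,0,0.8,0,1]
}}

```text
time_s: 33.6
position: [0.551, -0.4076, 0.1588]
tcp_rot: [3.141, -0.0, -3.087]
force: [-0.3, -0.7, -2.7]
finger_gap: 0.656
finger_force: 43.8
```

{"method": "carry_out", "body": {
  "steps": [0.14,0.28,0,0,1,0.14,0.57,0,0,1,0.14,0.82,0,0,1,0.14,0.82,0,0,1,0.14,0.82,0,0,1]
}}

```text
time_s: 34.22
position: [0.5787, -0.2435, 0.1582]
tcp_rot: [3.141, -0.001, -3.087]
force: [0.7, -0.0, -1.8]
finger_gap: 0.653
finger_force: 43.9
```

{"method": "carry_out", "body": {
  "steps": [0.14,0.28,0,0,1,0.14,0.57,0,0,1,0.14,0.82,0,0,1,0.14,0.82,0,0,1,0.14,0.82,0,0,1,0.14,0.82,0,0,1]
}}

```text
time_s: 34.98
position: [0.6071, -0.0814, 0.1591]
tcp_rot: [-3.142, -0.0, -3.089]
force: [0.2, 0.1, -2.7]
finger_gap: 0.651
finger_force: 43.9
```

```bash
python3 - <<'E'
from h import *
o=get_obs();print(o['position'],o['tcp_rot'],o['force'],o['time_s'])
im=save('wrist','w10.png')
rings(im,'wrist',o,box=(180,150,350,330),z=o['position'][2]+.016,sc=3)
a=cv2.resize(cv2.imread('pics/w10.png')[60:360,60:460],(500,375),interpolation=cv2.INTER_CUBIC)
s=cv2.resize(cv2.imread('pics/s9.png')[180:255,270:330],(300,375),interpolation=cv2.INTER_CUBIC)
cv2.imwrite('pics/c10.png',np.hstack([a,s]))
E
```

```text
[ 0.60708931 -0.08139028  0.15913293] [-3.14157964e+00 -4.69662537e-04 -3.08905451e+00] [ 0.18292573  0.14135424 -2.74392545] 34.975
wrist (258, 236) [ 0.5975 -0.0825] D mm [58.  68.9]
```

View pics/c10.png

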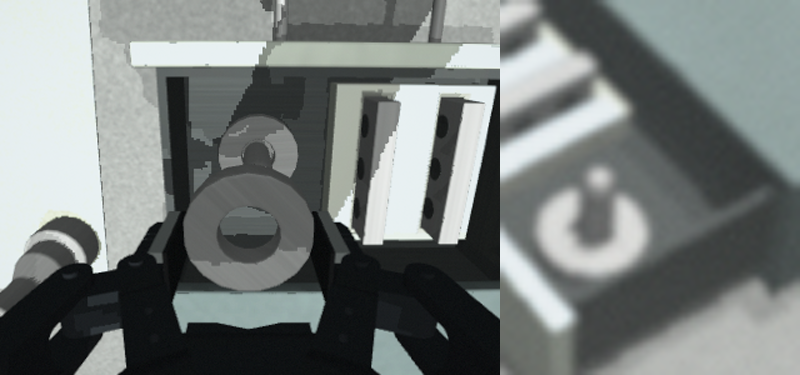

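Picture: ring_a lies flat around the shaft. Ring_b is held with its centre at (249,227), and ring_a is at (258,154) with the shaft in its hole.

```bash
python3 - <<'E'
from h import *
w=lambda x,y:((x+.5)/1.25-.5+60,(y+.5)/1.25-.5+60)
o=get_obs();z=o['position'][2]
print('ringb',px2w('wrist',[w(249,227),w(184,226),w(314,226)],z+.014,o).round(4))
print('ringa',px2w('wrist',[w(258,154),w(219,155),w(298,155)],.036,o).round(4),'shaft',px2w('wrist',[w(258,150)],.05,o))
rings(cv2.cvtColor(cv2.imread('pics/w9.png'),cv2.COLOR_BGR2RGB),'wrist',{**o,'position':np.array([.5518,-.3996,.2156]),'tcp_rot':np.array([3.1412,0,-3.0851])},z=.036,box=(400,100,512,260))
E
```

```text
ringb [[ 0.6014 -0.0818  0.1732]
 [ 0.6025 -0.1093  0.1732]
 [ 0.5995 -0.0545  0.1732]]
ringa [[ 0.6068 -0.0739  0.036 ]
 [ 0.6094 -0.1056  0.036 ]
 [ 0.6059 -0.0413  0.036 ]] shaft [[ 0.5998326  -0.07474044  0.05      ]]
wrist (505, 222) [ 0.6021 -0.0674] D mm [56.4 59.7]
```

{"method": "carry_out", "body": {
  "steps": [-0.003,0.034,-0.15,0,1,-0.003,0.034,-0.3,0,1,-0.003,0.034,-0.38,0,1,-0.003,0.034,-0.42,0,1,-0.003,0.034,-0.46,0,1,-0.003,0.034,-0.48,0,1,-0.003,0.034,-0.48,0,1]
}}

```text
time_s: 35.9
position: [0.6067, -0.0732, 0.0637]
tcp_rot: [-3.141, 0.0, -3.087]
force: [1.1, -2.7, -3.3]
finger_gap: 0.65
finger_force: 43.8
```

{"method": "carry_out", "body": {
  "steps": [0,0,-0.03,0,1,0,0,-0.06,0,1,0,0,-0.09,0,1,0,0,-0.11,0,1,0,0,-0.11,0,1]
}}

```text
time_s: 36.52
position: [0.6062, -0.0729, 0.0409]
tcp_rot: [3.141, -0.001, -3.087]
force: [2.6, -2.1, -3.9]
finger_gap: 0.652
finger_force: 43.8
```

{"method": "carry_out", "body": {
  "steps": [0,0,0,0,-0.6,0,0,0,0,-0.6,0,0,0,0,-0.6,0,0,0.2,0,-0.6,0,0,0.5,0,-0.6,0,0,0.85,0,-0.6,0,0,0.85,0,-0.6]
}}

```text
time_s: 37.4
position: [0.6087, -0.0735, 0.2175]
tcp_rot: [-3.139, 0.008, -3.087]
force: [0.4, -0.5, -1.3]
finger_gap: 0.797
finger_force: 0.0
```

{"method": "carry_out", "body": {
  "steps": [-0.35,-0.83,0,0,-0.7,-0.35,-0.83,0,0,-0.7,-0.35,-0.83,0,0,-0.7,-0.35,-0.83,0,0,-0.7,-0.35,-0.83,0,0,-0.7]
}}

```text
time_s: 38.02
position: [0.5364, -0.2385, 0.2109]
tcp_rot: [3.14, -0.001, -3.088]
force: [0.1, 0.2, -0.3]
finger_gap: 0.849
finger_force: 0.0
```

{"method": "carry_out", "body": {
  "steps": [-0.355,-0.83,0,0,-0.7,-0.355,-0.83,0,0,-0.7,-0.355,-0.83,0,0,-0.7,-0.355,-0.83,0,0,-0.7,-0.355,-0.83,0,0,-0.7,-0.355,-0.83,0,0,-0.7]
}}

```text
time_s: 38.78
position: [0.4666, -0.4033, 0.2116]
tcp_rot: [3.141, 0.0, -3.085]
force: [0.1, -0.1, 0.1]
finger_gap: 0.85
finger_force: 0.0
```

```bash
python3 - <<'E'
from h import *
o=get_obs();print(o['position'],o['tcp_rot'],o['force'],o['time_s'])
im=save('wrist','w11.png'); rings(im,'wrist',o,box=(60,0,450,260))
im=save('top','t11.png'); rings(im,'top',o,box=(280,150,340,210),z=.05,sc=6); rings(im,'top',o,box=(350,170,435,250),sc=6)
E
```

```text
[ 0.46660171 -0.40330458  0.2115534 ] [ 3.14122719e+00  1.25034029e-04 -3.08461709e+00] [ 0.14954062 -0.09005742  0.09456268] 38.775
wrist (257, 164) [ 0.4628 -0.4061] D mm [49.8 51.7]
wrist (354, 143) [ 0.4282 -0.2863] D mm [42.7 42.9]
top (305, 176) [ 0.6033 -0.073 ] D mm [64.3 64.6]
```

{"method": "carry_out", "body": {
  "steps": [-0.0125,-0.0125,-0.3,0,-0.7,-0.0125,-0.0125,-0.6,0,-0.7,-0.0125,-0.0125,-0.78,0,-0.7,-0.0125,-0.0125,-0.78,0,-0.7]
}}

```text
time_s: 39.38
position: [0.4619, -0.4047, 0.0525]
tcp_rot: [3.137, -0.003, -3.086]
force: [0.1, 0.0, 0.2]
finger_gap: 0.848
finger_force: 0.0
```

{"method": "carry_out", "body": {
  "steps": [0,0,-0.15,0,-0.7,0,0,-0.25,0,-0.7,0,0,-0.275,0,-0.7,0,0,-0.275,0,-0.7,0,0,-0.275,0,1,0,0,-0.275,0,1,0,0,-0.275,0,1,0,0,-0.275,0,1]
}}

```text
time_s: 40.38
position: [0.4636, -0.408, 0.0023]
tcp_rot: [-3.14, 0.001, -3.087]
force: [-1.1, 2.0, 6.5]
finger_gap: 0.563
finger_force: 40.4
```

{"method": "carry_out", "body": {
  "steps": [0,0,0.2,0,1,0,0,0.4,0,1,0,0,0.6,0,1,0,0,0.8,0,1,0,0,0.8,0,1,0,0,0.8,0,1]
}}

```text
time_s: 41.12
position: [0.4629, -0.4073, 0.16]
tcp_rot: [3.141, -0.0, -3.087]
force: [0.4, 1.1, -1.5]
finger_gap: 0.563
finger_force: 42.1
```

{"method": "carry_out", "body": {
  "steps": [0.12,0.28,0,0,1,0.25,0.57,0,0,1,0.356,0.83,0,0,1,0.356,0.83,0,0,1,0.356,0.83,0,0,1]
}}

```text
time_s: 41.75
position: [0.5337, -0.2411, 0.1592]
tcp_rot: [3.141, -0.002, -3.086]
force: [-0.4, -0.9, -1.5]
finger_gap: 0.561
finger_force: 42.2
```

{"method": "carry_out", "body": {
  "steps": [0.12,0.28,0,0,1,0.25,0.57,0,0,1,0.356,0.83,0,0,1,0.356,0.83,0,0,1,0.356,0.83,0,0,1,0.356,0.83,0,0,1,0.356,0.83,0,0,1]
}}

```text
time_s: 42.62
position: [0.6052, -0.0768, 0.1605]
tcp_rot: [3.142, -0.0, -3.089]
force: [0.5, -0.1, -1.6]
finger_gap: 0.561
finger_force: 42.2
```

{"method": "carry_out", "body": {
  "steps": [0.005,0.01,-0.15,0,1,0.005,0.01,-0.3,0,1,0.005,0.01,-0.36,0,1,0.005,0.01,-0.4,0,1,0.005,0.01,-0.43,0,1,0.005,0.01,-0.45,0,1,0.005,0.01,-0.45,0,1]
}}

```text
time_s: 43.5
position: [0.6065, -0.0734, 0.0707]
tcp_rot: [3.142, 0.0, -3.087]
force: [0.1, -0.1, -1.0]
finger_gap: 0.56
finger_force: 42.2
```

{"method": "carry_out", "body": {
  "steps": [0,0,-0.03,0,1,0,0,-0.06,0,1,0,0,-0.075,0,1,0,0,-0.075,0,1]
}}

```text
time_s: 44.0
position: [0.6062, -0.0733, 0.0551]
tcp_rot: [3.141, -0.001, -3.087]
force: [1.1, 0.4, -1.3]
finger_gap: 0.562
finger_force: 42.2
```

{"method": "carry_out", "body": {
  "steps": [0,0,-0.01,0,1,0,0,-0.02,0,1,0,0,-0.02,0,1]
}}

```text
time_s: 44.38
position: [0.6069, -0.0735, 0.0523]
tcp_rot: [-3.141, 0.001, -3.087]
force: [-0.9, 1.3, 3.2]
finger_gap: 0.562
finger_force: 42.7
```

{"method": "carry_out", "body": {
  "steps": [0,0,0,0,-0.4,0,0,0,0,-0.4,0,0,0,0,-0.4,0,0,0.2,0,-0.4,0,0,0.5,0,-0.4,0,0,0.8,0,-0.4,0,0,0.8,0,-0.4]
}}

```text
time_s: 45.25
position: [0.6089, -0.0743, 0.2176]
tcp_rot: [-3.138, 0.008, -3.087]
force: [1.4, 0.4, -0.5]
finger_gap: 0.699
finger_force: 0.0
```

{"method": "carry_out", "body": {
  "steps": [-0.445,-0.531,0,0,-0.5,-0.445,-0.531,0,0,-0.5,-0.445,-0.531,0,0,-0.5,-0.445,-0.531,0,0,-0.5,-0.445,-0.531,0,0,-0.5]
}}

```text
time_s: 45.88
position: [0.518, -0.1787, 0.2112]
tcp_rot: [3.141, -0.0, -3.086]
force: [0.1, -0.1, -0.1]
finger_gap: 0.749
finger_force: 0.0
```

{"method": "carry_out", "body": {
  "steps": [-0.445,-0.531,0,0,-0.5,-0.445,-0.531,0,0,-0.5,-0.445,-0.531,0,0,-0.5,-0.445,-0.531,0,0,-0.5,-0.445,-0.531,0,0,-0.5,-0.445,-0.531,0,0,-0.5]
}}

```text
time_s: 46.62
position: [0.4294, -0.2848, 0.2115]
tcp_rot: [3.141, 0.0, -3.085]
force: [0.7, -0.2, -0.0]
finger_gap: 0.752
finger_force: 0.0
```

```bash
python3 - <<'E'
from h import *
o=get_obs();print(o['position'],o['tcp_rot'],o['force'],o['time_s'])
im=save('wrist','w12.png'); rings(im,'wrist',o,box=(60,0,450,260))
im=save('top','t12.png'); rings(im,'top',o,box=(280,150,340,210),z=.05,sc=6); rings(im,'top',o,box=(350,170,435,250),sc=6)
E
```

```text
[ 0.42935419 -0.2847608   0.21150809] [ 3.14132052e+00  1.27458913e-04 -3.08494218e+00] [ 0.73847127 -0.2202339  -0.02152877] 46.625
wrist (257, 165) [ 0.4261 -0.2875] D mm [42.4 43.9]
wrist (393, 220) [ 0.4916 -0.0972] D mm [41.7 45.3]
top (305, 176) [ 0.604 -0.073] D mm [64.3 64.6]
top (303, 193) [ 0.5533 -0.0672] D mm [69.7 69.7]
```

{"method": "carry_out", "body": {
  "steps": [-0.011,-0.011,-0.3,0,-0.5,-0.011,-0.011,-0.6,0,-0.5,-0.011,-0.011,-0.78,0,-0.5,-0.011,-0.011,-0.78,0,-0.5]
}}

```text
time_s: 47.22
position: [0.4249, -0.2859, 0.0529]
tcp_rot: [3.137, -0.003, -3.086]
force: [-1.2, -0.0, 0.4]
finger_gap: 0.753
finger_force: 0.0
```

{"method": "carry_out", "body": {
  "steps": [0,0,-0.15,0,-0.5,0,0,-0.25,0,-0.5,0,0,-0.27,0,-0.5,0,0,-0.27,0,-0.5,0,0,-0.27,0,1,0,0,-0.27,0,1,0,0,-0.27,0,1,0,0,-0.27,0,1,0,0,-0.27,0,1]
}}

```text
time_s: 48.35
position: [0.427, -0.2887, 0.0033]
tcp_rot: [-3.14, 0.001, -3.087]
force: [-1.4, 1.1, 8.4]
finger_gap: 0.466
finger_force: 40.2
```

{"method": "carry_out", "body": {
  "steps": [0,0,0.2,0,1,0,0,0.4,0,1,0,0,0.6,0,1,0,0,0.8,0,1,0,0,0.8,0,1,0,0,0.8,0,1]
}}

```text
time_s: 49.1
position: [0.4262, -0.288, 0.1613]
tcp_rot: [3.141, 0.0, -3.087]
force: [0.2, 0.9, 0.1]
finger_gap: 0.468
finger_force: 41.3
```

{"method": "carry_out", "body": {
  "steps": [0.2,0.24,0,0,1,0.35,0.42,0,0,1,0.448,0.535,0,0,1,0.448,0.535,0,0,1,0.448,0.535,0,0,1]
}}

```text
time_s: 49.72
position: [0.5151, -0.181, 0.1605]
tcp_rot: [3.141, -0.002, -3.087]
force: [1.1, 0.1, -0.0]
finger_gap: 0.46
finger_force: 41.3
```

{"method": "carry_out", "body": {
  "steps": [0.2,0.24,0,0,1,0.35,0.42,0,0,1,0.448,0.535,0,0,1,0.448,0.535,0,0,1,0.448,0.535,0,0,1,0.448,0.535,0,0,1,0.448,0.535,0,0,1]
}}

```text
time_s: 50.6
position: [0.6051, -0.0749, 0.1616]
tcp_rot: [-3.142, 0.0, -3.088]
force: [-0.6, -0.4, 0.3]
finger_gap: 0.466
finger_force: 41.3
```

{"method": "carry_out", "body": {
  "steps": [0.006,0.003,-0.15,0,1,0.006,0.003,-0.27,0,1,0.006,0.003,-0.34,0,1,0.006,0.003,-0.38,0,1,0.006,0.003,-0.42,0,1,0.006,0.003,-0.45,0,1,0.006,0.003,-0.47,0,1,0.006,0.003,-0.48,0,1,0.006,0.003,-0.485,0,1,0.006,0.003,-0.485,0,1]
}}

```text
time_s: 51.85
position: [0.6083, -0.0734, 0.0672]
tcp_rot: [-3.141, 0.004, -3.087]
force: [-1.7, 3.6, 12.0]
finger_gap: 0.464
finger_force: 42.6
```

{"method": "carry_out", "body": {
  "steps": [0,0,0.005,0,0,0,0,0.005,0,-0.2,0,0,0.005,0,-0.2,0,0,0.2,0,-0.2,0,0,0.5,0,-0.2,0,0,0.75,0,-0.2,0,0,0.75,0,-0.2]
}}

```text
time_s: 52.72
position: [0.6087, -0.0741, 0.2195]
tcp_rot: [-3.139, 0.007, -3.087]
force: [-0.2, 0.5, -0.1]
finger_gap: 0.602
finger_force: 0.0
```

{"method": "carry_out", "body": {
  "steps": [-0.97,0.275,0,0,1,-0.97,0.275,0,0,1,-0.97,0.275,0,0,1,-0.97,0.275,0,0,1,-0.97,0.275,0,0,1,-0.97,0.275,0,0,1]
}}

```text
time_s: 53.48
position: [0.4132, -0.0187, 0.2141]
tcp_rot: [3.141, -0.0, -3.087]
force: [0.2, 0.0, -0.4]
finger_gap: -0.001
finger_force: 0.0
```

```bash
python3 - <<'E'
from h import *
o=get_obs();print(o['position'],o['tcp_rot'],o['force'],o['time_s'],o['finger_gap'])
im=save('wrist','w13.png'); t=save('top','t13.png')
rings(t,'top',o,box=(280,150,340,210),z=.078,sc=6,rmin=.018,rmax=.036); rings(t,'top',o,box=(350,170,435,250),sc=6)
# bar: vertical gradient profile across the bar at its mid (wrist), rows -> x at z=.073
g=cv2.cvtColor(im,cv2.COLOR_RGB2GRAY)
c=int(w2px('wrist',[[.475,-.016,.073]],o)[0,0]); r=w2px('wrist',[[.475,-.016,.073]],o)[0,1]
print(c,r); prof=g[:,c-25:c-15].mean(1)
for v in range(int(r)-25,int(r)+25): print(v,px2w('wrist',[(c-20,v)],.067,o)[0][0].round(4),int(prof[v]),end=' | ')
E
```

```text
[ 0.41321585 -0.01870237  0.21409158] [ 3.14140961e+00 -2.21348008e-04 -3.08720612e+00] [ 0.22547983  0.02874081 -0.43337778] 53.475 -0.0009105089037545485
top (305, 176) [ 0.601  -0.0695] D mm [60.8 61.1]
top (355, 244) [ 0.4096 -0.2268] D mm [45.2 44.6]
258 230.85638792082398
205 0.447 162 | 206 0.4482 162 | 207 0.4494 161 | 208 0.4506 172 | 209 0.4518 189 | 210 0.4531 191 | 211 0.4543 127 | 212 0.4555 111 | 213 0.4567 111 | 214 0.458 110 | 215 0.4592 109 | 216 0.4604 110 | 217 0.4617 110 | 218 0.4629 175 | 219 0.4642 190 | 220 0.4654 190 | 221 0.4667 194 | 222 0.4679 196 | 223 0.4692 192 | 224 0.4704 191 | 225 0.4717 167 | 226 0.473 165 | 227 0.4742 164 | 228 0.4755 163 | 229 0.4768 164 | 230 0.4781 121 | 231 0.4794 93 | 232 0.4806 140 | 233 0.4819 171 | 234 0.4832 149 | 235 0.4845 95 | 236 0.4858 76 | 237 0.4871 51 | 238 0.4884 35 | 239 0.4897 24 | 240 0.491 18 | 241 0.4924 18 | 242 0.4937 18 | 243 0.495 25 | 244 0.4963 18 | 245 0.4976 17 | 246 0.499 18 | 247 0.5003 25 | 248 0.5016 17 | 249 0.503 16 | 250 0.5043 15 | 251 0.5057 16 | 252 0.507 16 | 253 0.5084 17 | 254 0.5098 16 |
```

{"method": "carry_out", "body": {
  "steps": [0,0,-0.3,0,1,0,0,-0.6,0,1,0,0,-0.83,0,1,0,0,-0.83,0,1,0,0,-0.83,0,1]
}}

```text
time_s: 54.2
position: [0.4137, -0.0188, 0.0503]
tcp_rot: [-3.141, 0.001, -3.087]
force: [0.9, -0.3, 1.3]
finger_gap: -0.0
finger_force: 0.0
```

{"method": "carry_out", "body": {
  "steps": [0.1,0.005,0,0,1,0.2,0.01,0,0,1,0.25,0.0125,0,0,1,0.3,0.015,0,0,1,0.35,0.0175,0,0,1,0.4,0.02,0,0,1,0.45,0.0225,0,0,1,0.5,0.025,0,0,1,0.55,0.0275,0,0,1,0.6,0.03,0,0,1,0.65,0.0325,0,0,1,0.65,0.0325,0,0,1]
}}

```text
time_s: 55.7
position: [0.5435, -0.0119, 0.0485]
tcp_rot: [3.141, 0.001, -3.087]
force: [0.4, 0.6, 0.6]
finger_gap: 0.003
finger_force: 0.0
```

{"method": "carry_out", "body": {
  "steps": [0.05,0.0025,0,0,1,0.1,0.005,0,0,1,0.15,0.0075,0,0,1,0.2,0.01,0,0,1,0.25,0.0125,0,0,1,0.25,0.0125,0,0,1]
}}

```text
time_s: 56.45
position: [0.5939, -0.0096, 0.0488]
tcp_rot: [-3.141, 0.001, -3.087]
force: [-0.2, -0.1, 0.1]
finger_gap: -0.001
finger_force: 0.0
```

{"method": "carry_out", "body": {
  "steps": [0.02,0.001,0,0,1,0.04,0.002,0,0,1,0.06,0.003,0,0,1,0.06,0.003,0,0,1]
}}

```text
time_s: 56.95
position: [0.6052, -0.0089, 0.0486]
tcp_rot: [3.142, 0.001, -3.087]
force: [0.2, -0.2, -0.4]
finger_gap: -0.004
finger_force: 0.0
```

{"method": "carry_out", "body": {
  "steps": [0.01,0.0005,0,0,1,0.02,0.001,0,0,1,0.03,0.0015,0,0,1,0.03,0.0015,0,0,1]
}}

```text
time_s: 57.45
position: [0.6085, -0.0085, 0.0484]
tcp_rot: [-3.142, -0.005, -3.087]
force: [-12.8, -0.5, 8.6]
finger_gap: -0.002
finger_force: 6.5
```

{"method": "carry_out", "body": {
  "steps": [0.01,0.0005,0,0,1,0.02,0.001,0,0,1,0.03,0.0015,0,0,1,0.03,0.0015,0,0,1]
}}

```text
time_s: 57.95
position: [0.6164, -0.0082, 0.0484]
tcp_rot: [3.141, -0.001, -3.087]
force: [-4.6, 0.3, 1.9]
finger_gap: 0.001
finger_force: 2.1
```

{"method": "carry_out", "body": {
  "steps": [0.01,0.0005,0,0,1,0.02,0.001,0,0,1,0.025,0.001,0,0,1,0.025,0.001,0,0,1]
}}

```text
time_s: 58.45
position: [0.6168, -0.0081, 0.0482]
tcp_rot: [-3.141, -0.01, -3.087]
force: [-30.6, -2.3, 20.3]
finger_gap: 0.001
finger_force: 15.4
```

{"method": "carry_out", "body": {
  "steps": [-0.1,-0.005,0,0,1,-0.3,-0.015,0,0,1,-0.6,-0.03,0,0,1,-0.6,-0.03,0.3,0,1,-0.6,-0.03,0.7,0,1,-0.6,-0.03,0.7,0,1,-0.6,-0.03,0.7,0,1]
}}

```text
time_s: 59.32
position: [0.5028, -0.0143, 0.1898]
tcp_rot: [-3.141, 0.003, -3.087]
force: [-0.4, 0.5, -0.4]
finger_gap: 0.001
finger_force: 0.0
```

```bash
python3 - <<'E'
from h import *
o=get_obs();print(o['position'],o['force'],o['time_s'])
t=save('top','t14.png'); im=save('wrist','w14.png')
a=cv2.imread('pics/t0.png').astype(int);b=cv2.imread('pics/t14.png').astype(int)
# jar, carton, spindle regions and ring area: mean abs change
for n,(x0,y0,x1,y1) in dict(jar=(205,230,235,260),carton=(168,116,210,160),spindle=(352,125,383,154),ringsheet=(385,160,465,280)).items(): print(n,np.abs(a-b)[y0:y1,x0:x1].mean().round(1))
g=cv2.cvtColor(im,cv2.COLOR_RGB2GRAY)
for y in(-.03,0.02):
  px=w2px('wrist',[[x,y,.067] for x in np.arange(.595,.675,.004)],o).round().astype(int)
  print(px[0],[int(g[v,u]) for u,v in px if 0<=v<384])
E
```

```text
[ 0.50283129 -0.01428715  0.18975974] [-0.39822779  0.46108577 -0.35411958] 59.325
jar 13.6
carton 12.2
spindle 12.8
ringsheet 17.6
[240 261] [16, 25, 17, 19, 17, 17, 16, 17, 13, 15, 18, 19, 17, 16, 13, 17, 16, 16, 18, 16, 15]
[285 264] [17, 14, 16, 18, 17, 16, 16, 14, 14, 16, 17, 15, 15, 16, 17, 15, 17, 14, 17, 16, 13]
```

```bash
python3 - <<'E'
from h import *
for f in('t0','t14'):
  g=cv2.imread(f'pics/{f}.png',0)
  for y in(.11,-.12):
    xs=np.arange(.58,.71,.006); px=w2px('top',[[x,y,.092] for x in xs]).round().astype(int)
    print(f,y,[(round(float(x),3),int(g[v,u])) for x,(u,v) in zip(xs,px)])
E
```

```text
t0 0.11 [(0.58, 38), (0.586, 142), (0.592, 141), (0.598, 132), (0.604, 57), (0.61, 35), (0.616, 34), (0.622, 35), (0.628, 33), (0.634, 35), (0.64, 42), (0.646, 41), (0.652, 42), (0.658, 43), (0.664, 38), (0.67, 18), (0.676, 17), (0.682, 86), (0.688, 99), (0.694, 97), (0.7, 95), (0.706, 96)]
t0 -0.12 [(0.58, 91), (0.586, 82), (0.592, 36), (0.598, 104), (0.604, 139), (0.61, 112), (0.616, 38), (0.622, 29), (0.628, 25), (0.634, 26), (0.64, 28), (0.646, 21), (0.652, 24), (0.658, 21), (0.664, 17), (0.67, 13), (0.676, 13), (0.682, 14), (0.688, 12), (0.694, 101), (0.7, 98), (0.706, 97)]
t14 0.11 [(0.58, 118), (0.586, 118), (0.592, 113), (0.598, 116), (0.604, 113), (0.61, 112), (0.616, 116), (0.622, 115), (0.628, 113), (0.634, 95), (0.64, 102), (0.646, 93), (0.652, 42), (0.658, 40), (0.664, 160), (0.67, 157), (0.676, 140), (0.682, 91), (0.688, 112), (0.694, 110), (0.7, 108), (0.706, 107)]
t14 -0.12 [(0.58, 53), (0.586, 49), (0.592, 49), (0.598, 49), (0.604, 46), (0.61, 43), (0.616, 41), (0.622, 38), (0.628, 35), (0.634, 31), (0.64, 106), (0.646, 99), (0.652, 102), (0.658, 46), (0.664, 45), (0.67, 47), (0.676, 153), (0.682, 158), (0.688, 131), (0.694, 112), (0.7, 109), (0.706, 109)]
```

The drawer front now lies flush against the cabinet with no dark gap, and the tool is clear. Handing in.

```bash
python3 -c "from bench import close_job; print(close_job())"
```

```text
the job is handed in; nothing more can be done
None
```

Both steel plates are seated in their own slots, all four rings are stacked on the shaft widest to narrowest, and the drawer was pushed past its detent to the stop and handed in at about 59 s; I never went near the spindle, jar or carton.

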